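Pack out the labelled jars at the end of a labelling run

TASK

The labelling run is over: push the red-balled drive lever away from the robot to its stop, then clear the steel disc. Stand every labelled jar (white label, black lid) upright on the floor of the blue crate, one per cell, and put every reject jar (no label, orange lid) upright and fully down into a round pocket of the white rework block. When all jars are in place press the green button fully down to report the batch; leave the tape roll beside the jars and the label roll beside the crate where they are.

Things in the scene. Friction and masses are not known exactly. Their poses are not given: they have to be found in the camera images.
- jar0_mid (a point): centre (half-way up, 49 mm above its foot) of a labelled jar: upright straight-sided amber plastic jar, 52 mm diameter, 98 mm tall, white paper label with a green stripe around it, black screw lid (the top 26 mm, 50 mm diameter). z axis up. About 0.2 kg. Three or four of the five exist in a run; absent ones give None
- jar1_mid (a point): centre (half-way up, 49 mm above its foot) of a labelled jar: upright straight-sided amber plastic jar, 52 mm diameter, 98 mm tall, white paper label with a green stripe around it, black screw lid (the top 26 mm, 50 mm diameter). z axis up. About 0.2 kg. Three or four of the five exist in a run; absent ones give None
- jar2_mid (a point): centre (half-way up, 49 mm above its foot) of a labelled jar: upright straight-sided amber plastic jar, 52 mm diameter, 98 mm tall, white paper label with a green stripe around it, black screw lid (the top 26 mm, 50 mm diameter). z axis up. About 0.2 kg. Three or four of the five exist in a run; absent ones give None
- jar3_mid (a point): centre (half-way up, 49 mm above its foot) of a labelled jar: upright straight-sided amber plastic jar, 52 mm diameter, 98 mm tall, white paper label with a green stripe around it, black screw lid (the top 26 mm, 50 mm diameter). z axis up. About 0.2 kg. Three or four of the five exist in a run; absent ones give None
- jar4_mid (a point): centre (half-way up, 49 mm above its foot) of a labelled jar: upright straight-sided amber plastic jar, 52 mm diameter, 98 mm tall, white paper label with a green stripe around it, black screw lid (the top 26 mm, 50 mm diameter). z axis up. About 0.2 kg. Three or four of the five exist in a run; absent ones give None
- reject0_mid (a point): centre (half-way up, 49 mm above its foot) of a reject jar: same size and shape as a labelled jar (52 mm diameter, 98 mm tall, about 0.2 kg) but plain amber without label and with an orange lid. z axis up. One or two exist in a run; absent ones give None
- reject1_mid (a point): centre (half-way up, 49 mm above its foot) of a reject jar: same size and shape as a labelled jar (52 mm diameter, 98 mm tall, about 0.2 kg) but plain amber without label and with an orange lid. z axis up. One or two exist in a run; absent ones give None
- crate: fixed blue open crate divided into six square cells, three along its x by two along its y; 258 x 174 mm outside, 42 mm high, outer walls and dividers 5 mm thick; origin at the centre of its underside, inner floor 5 mm above it. It may stand turned. Cells are 79 x 79 mm inside and 37 mm deep; their centres lie at x = -84, 0, +84 mm and y = -42, +42 mm in the crate's frame. All are empty at the start
- block: fixed white plastic rework block, 190 mm along its x, 96 mm along its y, 34 mm high, with two round pockets in its top; origin at the centre of its underside
- pocket0 (a point): centre of the floor of one round pocket of the block: 58 mm diameter with a 3 mm chamfered mouth, 25 mm deep (floor 9 mm above the block's underside), pockets 90 mm apart
- pocket1 (a point): centre of the floor of one round pocket of the block: 58 mm diameter with a 3 mm chamfered mouth, 25 mm deep (floor 9 mm above the block's underside), pockets 90 mm apart
- stop_tip (a point): centre of the red ball (26 mm diameter) on the end of the drive stop lever, an 80 mm long, 10 mm thick steel rod on a yellow base block (70 x 50 x 25 mm). The pivot lies 22 mm above the table. The point's x axis turns with the lever
- stop_base: yellow base block of the stop lever (fixed); origin at the centre of its underside; its x axis is the direction in which the lever is pushed to stop the drive (away from the robot, turned by up to 0.4 rad), pivot 22 mm above the origin
- stop (a joint): angle of the stop lever: 0 = running, leaning 0.5 rad towards the base's -x (to the robot); 1.0 = stopped, leaning 0.5 rad towards its +x (away from the robot); light friction, it stays where it is left
- batch_top (a point): centre of the top of the green round push button (36 mm diameter, top 22 mm above the table, pressed straight down) in its grey collar
- batch (a joint): travel of the green button: 0 = released, 0.006 m = fully down (5 N, it springs back)
- tape_roll: bystander, leave it: orange adhesive-tape roll, 56 mm diameter, 24 mm high, lying flat; origin at its underside
- label_roll0: bystander, leave it: white label roll, 100 mm diameter, 50 mm high; origin at its underside

How it is judged:
By the outcome, as a careful person would: the job done as asked, in the order asked, and still so for the second after the job is handed in, with the robot touching nothing.
Of jar0, jar1, jar2, jar3, jar4 only 3 to 4 are there at a start; the rules pass over those that are not, and their reading is None.
Of reject0, reject1 only 1 to 2 are there at a start; the rules pass over those that are not, and their reading is None.
At some moment in a run one of jar0, jar1, jar2, jar3, jar4, reject0, reject1 may be knocked a few centimetres aside while the robot is not near it.
It also fails if it takes over 210 s, if anything falls off the work surface, if the arm or the gripper's body presses on something with over 40 N, if the wrist force passes 120 N, or if a joint passes its speed limit or range.

ROBOT

A 6-joint arm with a two-finger parallel gripper is mounted at the origin on the work surface. World frame = base frame: x ahead of the robot, y to its left, z up, the work surface at z = 0. Lengths are in mm, angles in rad, forces in N, time in s.
With the tool pointing down it reaches from about 275 to 750 mm from the base axis. Payload 10.2 kg.
Tool frame: the origin (TCP) lies midway between the tips of the shut fingers; the grasp point (between the pads) lies 19 mm behind it; z points along the fingers, y is the direction in which the jaws open and shut (so a half turn about z gives the same grasp; the last joint's range is limited). The gripper opens to 88 mm and grips with 3 to 60 N. Pads are 18 mm wide; open, the fingers measure 123 mm over their backs; the gripper's body (75 mm by 187 mm) begins 45 mm behind the grasp point.
Start: joints at [-1.523, 0.313, 1.498, -0, 1.331, -0.223], TCP at [140.425, -505.877, 207.02] pointing down, gripper open.
Joint ranges: [-2.94, 2.94], [-0.97, 2.17], [0.19, 2.56], [-1.23, 4.37], [0.02, 3.11], [-2.88, 2.88]. Speed limits (rad/s): [2.39, 2.39, 3.01, 3.14, 3.14, 3.14].

INTERFACE

Orientations are given as a unit quaternion [x, y, z, w].
In Python, from station import state, cams, order, finder gives the robot as it stands.
- The arm moves only by the shell command python3 -m inch 'ROWS' [OPENING] [FORCE]. ROWS is JSON, a list of rows, each an object of numbers: "x", "y", "z": the shift along the tool's x, y, z each as a share of 40 mm, from -1 to 1; "wx", "wy", "wz": the turn, a rotation vector about the tool's x, y, z each as a share of 0.1 rad, from -1 to 1. A call has 1 to 5 rows; each row shifts and turns the commanded pose from where the row before left it, along the tool's axes as they then stand; what a row does not reach is not made up. A row lasts 1/12 s, in which the tool goes at most 41.7 mm and 7.16 degrees, less where a joint would pass 70% of its speed; a pose out of reach is approached as far as the arm can. A call with a number of a shift or a turn outside -1 to 1 is refused whole. A call with a gripper value outside its range is refused whole. OPENING is the closure, from 0 (fully open) to 1 (shut), set as the call begins (- or left out, the last holds). The fingers move at their own pace and stop on an object; FORCE is the grip in N (left out, the last holds). Time passes only in rows, so rows that do not move let the fingers close. It gives the time, the measured TCP pose, the force and the opening at its end, in the units of the state.
- state(): the state, without advancing time (a new reading comes with each control period).
- cams.get_image(name): name is "scene" or "top"; returns a dict with "frame" (384x512x3 uint8, red, green, blue), "range_z" (384x512 float32, mm along the optical axis (not along the pixel's ray), 0 where there is no reading), "fx", "fy", "cx", "cy" (pixels), "cam_to_world" (4x4, takes a point from camera to world coordinates). Camera axes: x right, y up, looking along -z (the intrinsics and any distortion apply to the point x, -y, -z); pixel columns grow to the right and rows downward; lengths in mm; the calibration is good to about 2 mm. A picture is of the moment at which its call begins.
- order.close_job(): hands the job in, once; it reports no verdict.
Trained networks look in a picture, given as the dict that the camera call returned (one of the last four; its "shot" number tells which), for a name from the list of things; names that differ only in an ending like _2 or _b are one class to them, and where a whole thing is asked for, a point or a joint stands for the part that bears it (a point fixed in the world has none). Each returns a list of dicts, best first, with "confidence" (0 to 1); they miss things now and then, are a little off and sometimes report something else, mostly with a low value. They report only what shows in the picture. A call takes as long as a camera call.
- finder.boxes_of(picture, label): "extent" ([centre column, centre row, width, height] in pixels, round what is visible of it).
- finder.tip_of(picture, label): "xy" ([column, row] in pixels: a listed point, or the origin of a listed thing).
The state is a dict: "clock": time; "joint_positions": joint angles; "joint_velocities": joint speeds; "joint_efforts": joint torques, N m; "eef_pos": TCP position; "tcp_rot": TCP orientation; "force": force on the tool from outside, world axes, zero at the start; "moment": the same for the moment, N m; "opening": opening from 0.0 (shut) to 1.0 (fully open).
Only numpy, scipy, OpenCV 4.12 (cv2) and the standard library are available. Lean on these libraries where they do the work, as an engineer would, in place of code of your own. Each camera call takes 0.05 s, during which the arm holds its last target.

## Working session

There is one attempt and no reset: what is moved stays moved. The work goes in short steps, Python scripts to look and compute and a shell command to move; the robot and the scene stay as the last step left them, time stands still between calls to the robot, and variables do not carry over. Pictures are saved under pics/ and viewed, and the job is handed in when it is done.

```bash
ls; mkdir -p pics; python3 - <<'E'
from station import state,cams,order,finder
import cv2
print(state())
for n in("scene","top"):
    p=cams.get_image(n); cv2.imwrite(f"pics/{n}0.png",p["frame"][:,:,::-1]); print(p["cam_to_world"],p["fx"],p["cx"],p["cy"],[k for k in p])
E
```

```text
pics
{'clock': 0.0, 'joint_positions': array([-1.52339498e+00,  3.13452945e-01,  1.49843642e+00, -2.38241531e-05,
        1.33099751e+00, -2.23392038e-01]), 'joint_velocities': array([-0.00052971, -0.00229502,  0.00039752,  0.00153866, -0.00036052,
        0.00082212]), 'joint_efforts': array([ 2.06969080e-04, -4.02208328e+01, -2.52267516e+01,  6.94338279e-02,
        3.52750230e-02, -9.99235817e-05]), 'eef_pos': array([ 140.40730803, -505.57727543,  206.45983879]), 'tcp_rot': array([ 9.90847272e-01,  1.34986164e-01,  4.53444929e-05, -6.45621948e-04]), 'force': array([-0.35491616, -0.46262646,  0.37220187]), 'moment': array([-0.01892055, -0.01669874, -0.02998421]), 'opening': 0.9989869860583735}
[[-5.19036184e-01 -6.86909174e-01  5.08681851e-01  1.08186914e+03]
 [ 8.54733027e-01 -4.21099529e-01  3.03490755e-01  2.77365592e+02]
 [ 5.73510421e-03  5.92309862e-01  8.05689851e-01  9.29980630e+02]
 [ 0.00000000e+00  0.00000000e+00  0.00000000e+00  1.00000000e+00]] 379.948583618267 253.12801094712665 193.56105171753285 ['frame', 'range_z', 'fx', 'fy', 'cx', 'cy', 'cam_to_world', 'shot']
[[ 1.27825698e-03  9.98710850e-01 -5.07445009e-02  4.78209927e+02]
 [-9.99607524e-01  2.69620031e-03  2.78841881e-02 -9.87026931e+00]
 [ 2.79850585e-02  5.06889417e-02  9.98322327e-01  1.21058674e+03]
 [ 0.00000000e+00  0.00000000e+00  0.00000000e+00  1.00000000e+00]] 466.42766559040643 265.7285532095549 187.03159135150378 ['frame', 'range_z', 'fx', 'fy', 'cx', 'cy', 'cam_to_world', 'shot']
```

View pics/scene0.png

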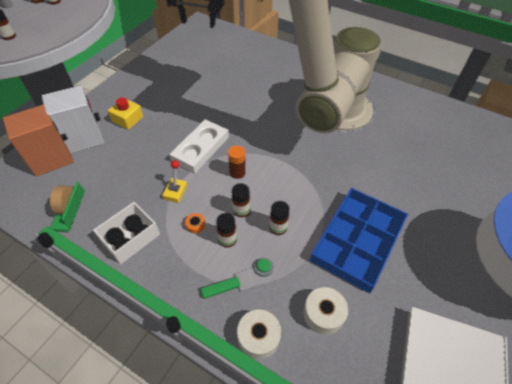

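View pics/top0.png

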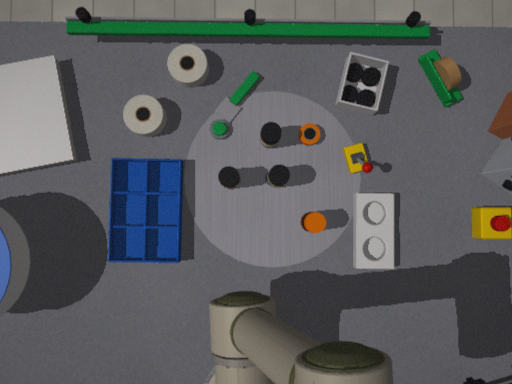

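Three labelled jars (top pixels (271,133), (229,177), (278,175)), one reject (315,222), lever ball (367,168), block (375,231), crate (146,210), button (220,128), tape roll (310,133).

```bash
cat > h.py <<'E'
from station import state,cams,order,finder
import numpy as np, cv2
from scipy.spatial.transform import Rotation as R
def ray(p,u,v,z=None,d=None):
    "pixel -> world at plane z or at optical depth d"
    M=p["cam_to_world"]; c=np.array([(u-p["cx"])/p["fx"],-(v-p["cy"])/p["fy"],-1.])
    w=M[:3,:3]@c
    s=d if d is not None else (z-M[2,3])/w[2]
    return M[:3,3]+s*w
def cloud(p):
    v,u=np.mgrid[0:384,0:512]; d=p["range_z"]; M=p["cam_to_world"]
    c=np.stack([(u-p["cx"])/p["fx"],-(v-p["cy"])/p["fy"],-np.ones_like(d)],-1)*d[...,None]
    return c@M[:3,:3].T+M[:3,3]
def see(n):
    p=cams.get_image(n); return p
def lids(p,zr=(88,115)):
    """components of points at lid height"""
    W=cloud(p); m=((W[...,2]>zr[0])&(W[...,2]<zr[1])&(p["range_z"]>0)).astype(np.uint8)
    n,l,s,c=cv2.connectedComponentsWithStats(m)
    out=[]
    for i in range(1,n):
        if s[i,4]<60 or s[i,4]>900: continue
        k=l==i; q=W[k]; col=p["frame"][k].mean(0).round()
        mid=(q.min(0)+q.max(0))/2
        out.append((q.mean(0).round(1),mid.round(1)[:2],np.ptp(q,axis=0).round(1),col,c[i].round(0),s[i,4]))
    return out
def st():
    s=state(); r=R.from_quat(s["tcp_rot"]); a=r.as_matrix()
    print("t",round(s["clock"],2),"pos",s["eef_pos"].round(1),"xax",a[:,0].round(3),"zax",a[:,2].round(3),"F",s["force"].round(1),"op",round(s["opening"],3))
    return s,a
def go(t,yaw=None):
    """shift in tool axes, mm and rows(/40)"""
    s,a=st(); d=a.T@(np.array(t)-s["eef_pos"]); print("tool shift mm",d.round(1),"rows40",(d/40).round(2))
E
python3 - <<'E'
from h import *
for n in("top","scene"):
    p=see(n); print(n)
    for o in lids(p): print(*o)
    for l in ["jar0_mid","reject0_mid","crate","block","pocket0","stop_tip","stop_base","batch_top","tape_roll","label_roll0"]:
        zz=dict(jar0_mid=49,reject0_mid=49,pocket0=9,batch_top=22).get(l,0)
        if l=="stop_tip": zz=22+80*np.cos(.5)
        for q in finder.tip_of(p,l):
            if q["confidence"]>.3: print(l,round(q["confidence"],2),np.round(q["xy"]),ray(p,*q["xy"],z=zz).round(0))
st()
E
```

```text
top
[943.9 396.4 107. ] [947.3 399.1] [31.1 29.2 26.7] [26. 28. 27.] [83. 15.] 143
[ 9.435e+02 -7.000e-01  1.082e+02] [ 9.472e+02 -9.000e-01] [30.  26.9 24.5] [27. 28. 29.] [249.  17.] 115
[ 942.6 -396.7  107.2] [ 945.9 -400.2] [27.4 29.4 26.7] [24. 26. 25.] [412.  20.] 120
[ 825.9 -496.5   93.1] [ 828.1 -496.6] [49.3 46.9 11.9] [122.  93.  60.] [451.  69.] 217
[ 696.1 -634.8   98.3] [ 701.  -637.1] [42.2 17.7 25.7] [98. 58. 38.] [509. 122.] 68
[666.5 -52.2  97.5] [666.9 -51.2] [50.1 48.2 15.2] [31. 30. 33.] [270. 132.] 344
[ 582.7 -622.5   99.5] [ 580.7 -623.2] [92.5 37.2 26.6] [ 96.  97. 101.] [505. 168.] 174
[ 582.  -282.7  103.3] [ 582.7 -284.4] [22.9 26.  19.5] [133.  27.  20.] [367. 168.] 90
[563.7 -72.1  97.7] [563.8 -72.8] [48.3 48.6 15.8] [32. 32. 33.] [279. 175.] 348
[559.1  49.1  97.7] [558.8  49.2] [48.4 48.  13.2] [35. 35. 36.] [228. 177.] 351
[ 449.6 -158.3   98.2] [ 449.1 -158.1] [47.8 49.7 16.1] [176.  89.  13.] [315. 223.] 352
jar0_mid 0.81 [228. 177.] [563.  53.  49.]
reject0_mid 0.69 [315. 226.] [ 441. -166.   49.]
reject0_mid 0.37 [374. 212.] [ 475. -314.   49.]
c
[... 1471 characters left out ...]
8. 251.   0.]
block 0.69 [198. 149.] [ 434. -325.    0.]
block 0.69 [359. 240.] [479. 262.   0.]
pocket0 0.88 [193. 155.] [ 472. -316.    9.]
pocket0 0.64 [205. 140.] [ 392. -323.    9.]
stop_tip 0.44 [173. 167.] [ 591. -284.   92.]
stop_base 0.91 [176. 193.] [ 615. -274.    0.]
stop_base 0.4 [193. 157.] [ 470. -318.   -0.]
batch_top 0.53 [225. 230.] [657. -64.  22.]
batch_top 0.52 [262. 265.] [694.  75.  22.]
tape_roll 0.76 [198. 222.] [ 664. -157.    0.]
tape_roll 0.34 [324. 309.] [707. 264.   0.]
tape_roll 0.33 [242. 201.] [536. -87.   0.]
label_roll0 0.55 [322. 312.] [716. 262.   0.]
t 1.2 pos [ 140.4 -505.9  207. ] xax [ 0.964  0.267 -0.   ] zax [-0.  0. -1.] F [-0.2  0.8  0. ] op 0.998
```

```bash
python3 - <<'E'
from h import *
for n in("top","scene"):
    p=see(n); W=cloud(p); print(n)
    for name,z,c,r in (("crate",42,(479,262),190),("block",34,(431,-318),125),("label",50,(715,264),70)):
        m=(abs(W[...,2]-z)<5)&(np.hypot(W[...,0]-c[0],W[...,1]-c[1])<r)&(p["range_z"]>0)
        q=W[m][:,:2].astype(np.float32); b=cv2.minAreaRect(q); print(name,len(q),b,q.mean(0))
    f=p["frame"].astype(int); 
    g=(f[...,1]>f[...,0]+40)&(f[...,1]>f[...,2]+20)&(np.hypot(W[...,0]-690,W[...,1]-75)<40)&(abs(W[...,2]-22)<8)
    q=W[g]; print("btn",len(q),q.mean(0),q.min(0),q.max(0))
    y=(f[...,0]>120)&(f[...,1]>100)&(f[...,2]<80)&(np.hypot(W[...,0]-615,W[...,1]+275)<60)&(abs(W[...,2]-25)<6)
    q=W[y]; print("base",len(q),q.mean(0),cv2.minAreaRect(q[:,:2].astype(np.float32)))
    # pockets
    m=(W[...,2]<20)&(abs(W[...,1]+318)<35)&(abs(W[...,0]-431)<85)&(p["range_z"]>0)
    q=W[m]; a=q[q[:,0]>431]; b=q[q[:,0]<431]; print("pk",len(a),a.mean(0),(a.min(0)+a.max(0))/2,len(b),b.mean(0),(b.min(0)+b.max(0))/2)
    sc=p["frame"][90:290,180:420] if n=="top" else p["frame"][100:260,120:300]
    cv2.imwrite(f"pics/{n}1.png",cv2.resize(sc,None,fx=3,fy=3)[:,:,::-1])
E
```

```text
top
crate 901 ((479.0376281738281, 260.10504150390625), (175.4780731201172, 258.091552734375), 89.04185485839844) [478.77768 261.94022]
block 2007 ((427.665283203125, -317.9952697753906), (97.71232604980469, 187.8892822265625), 89.43760681152344) [ 427.42038 -318.50513]
label 1212 ((717.4392700195312, 265.3744201660156), (98.63851928710938, 98.67898559570312), 31.261659622192383) [717.60504 265.0986 ]
btn 143 [689.11286294  77.42634236  21.78515891] [674.16285755  61.4400428   14.85316075] [705.90064115  94.5882666   27.97334608]
base 327 [ 616.92236594 -269.21136012   24.88050415] ((614.3980712890625, -275.6014709472656), (68.5179443359375, 51.153568267822266), 15.981348037719727)
pk 368 [ 472.47221332 -322.66688008    9.51212899] [ 472.71524614 -321.47506968   10.38449379] 376 [ 381.34687389 -321.43676956    9.86052814] [ 381.29370621 -320.53583155   11.35473254]
scene
crate 845 ((479.0857238769531, 260.5621032714844), (173.98280334472656, 262.16546630859375), 89.15066528320312) [487.95212 263.6004 ]
block 986 ((428.6784362792969, -316.7508850097656), (98.91654205322266, 193.8558349609375), 89.61048126220703) [ 432.55505 -315.71625]
label 1386 ((719.3197021484375, 265.9166564941406), (98.45391845703125, 96.9466552734375), 27.0286922454834) [720.9223 266.679 ]
btn 136 [691.34832903  79.10590874  22.11325672] [673.97726175  62.37067437  14.13354617] [708.06757065  95.42536152  26.71609664]
base 228 [ 622.09726145 -268.65002018   25.31269242] ((617.3872680664062, -273.97265625), (68.24636840820312, 50.29393005371094), 13.156676292419434)
pk 141 [ 463.58851128 -327.86182505   11.10468549] [ 465.73564213 -326.92902282   11.46602461] 120 [ 371.35809504 -326.90815016   11.20831558] [ 372.93986955 -326.27890979   12.56576949]
```

View pics/top1.png

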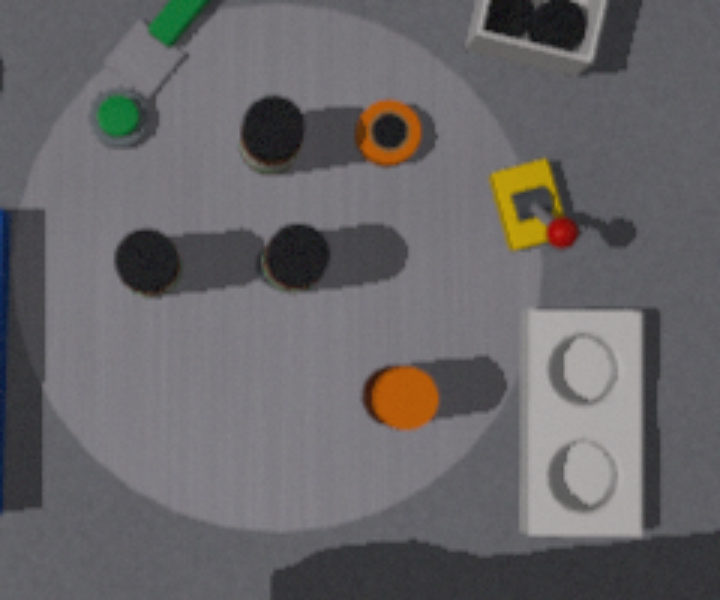

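Crate at (479,260.5) yaw ≈ -0.9°, block at (428,-317.5), lever pivot ≈(617,-274) pushing along ≈14°; the tool x axis already lies along that. Go to behind the ball with shut fingers.

```bash
python3 -c "
from h import *
go([542,-293,180])"
```

```text
t 1.3 pos [ 140.4 -505.9  207. ] xax [ 0.964  0.267 -0.   ] zax [-0. -0. -1.] F [ 0.1 -0.2  0.2] op 1.001
tool shift mm [443.9 -97.7  27. ] rows40 [11.1  -2.44  0.68]
```

```bash
python3 -m inch '[{"x":0.9,"y":-0.2},{"x":0.9,"y":-0.2},{"x":0.9,"y":-0.2},{"x":0.9,"y":-0.2},{"x":0.9,"y":-0.2}]' 1 20
python3 -m inch '[{"x":0.9,"y":-0.2},{"x":0.9,"y":-0.2},{"x":0.9,"y":-0.2},{"x":0.9,"y":-0.2},{"x":0.9,"y":-0.2}]'
python3 -m inch '[{"x":0.9,"y":-0.2},{"x":0.9,"y":-0.2},{},{}]'
python3 -c "
from h import *
go([542,-293,76])"
```

```text
t 1.3 pos [ 140.4 -505.9  207. ] xax [ 0.964  0.267 -0.   ] zax [-0. -0. -1.] F [ 0.1 -0.2  0.2] op 1.001
tool shift mm [443.9 -97.7 131. ] rows40 [11.1  -2.44  3.28]schema error: expected keys x, y, z, wx, wy, wz
schema error: expected keys x, y, z, wx, wy, wz
schema error: expected keys x, y, z, wx, wy, wz
```

```bash
python3 -m inch '[{"x":0.9,"y":-0.2,"z":0,"wx":0,"wy":0,"wz":0},{"x":0.9,"y":-0.2,"z":0,"wx":0,"wy":0,"wz":0},{"x":0.9,"y":-0.2,"z":0,"wx":0,"wy":0,"wz":0},{"x":0.9,"y":-0.2,"z":0,"wx":0,"wy":0,"wz":0},{"x":0.9,"y":-0.2,"z":0,"wx":0,"wy":0,"wz":0}]' 1 20
python3 -m inch '[{"x":0.9,"y":-0.2,"z":0,"wx":0,"wy":0,"wz":0},{"x":0.9,"y":-0.2,"z":0,"wx":0,"wy":0,"wz":0},{"x":0.9,"y":-0.2,"z":0,"wx":0,"wy":0,"wz":0},{"x":0.9,"y":-0.2,"z":0,"wx":0,"wy":0,"wz":0},{"x":0.9,"y":-0.2,"z":0,"wx":0,"wy":0,"wz":0}]'
python3 -m inch '[{"x":0.9,"y":-0.2,"z":0,"wx":0,"wy":0,"wz":0},{"x":0.9,"y":-0.2,"z":0,"wx":0,"wy":0,"wz":0},{"x":0,"y":0,"z":0,"wx":0,"wy":0,"wz":0},{"x":0,"y":0,"z":0,"wx":0,"wy":0,"wz":0}]'
python3 -c "
from h import *
go([542,-293,76])"
```

```text
clock: 1.72
eef_pos: [304.5, -418.1, 207.2]
tcp_rot: [0.991, 0.135, 0.0, 0.0]
force: [0.4, -0.7, -0.4]
opening: 0.643
clock: 2.13
eef_pos: [467.4, -331.3, 207.1]
tcp_rot: [0.991, 0.135, 0.0, 0.0]
force: [-0.2, -0.5, 0.9]
opening: 0.265
clock: 2.47
eef_pos: [531.9, -296.8, 206.4]
tcp_rot: [0.991, 0.136, -0.0, -0.0]
force: [-0.4, 0.1, 0.7]
opening: 0.006
t 2.47 pos [ 531.9 -296.8  206.4] xax [ 0.963  0.27  -0.   ] zax [-0.001  0.    -1.   ] F [-0.4  0.1  0.7] op 0.006
tool shift mm [ 10.8  -0.9 130.4] rows40 [ 0.27 -0.02  3.26]
```

```bash
python3 -m inch '[{"x":0,"y":0,"z":0.82,"wx":0,"wy":0,"wz":0},{"x":0,"y":0,"z":0.82,"wx":0,"wy":0,"wz":0},{"x":0,"y":0,"z":0.82,"wx":0,"wy":0,"wz":0},{"x":0,"y":0,"z":0.8,"wx":0,"wy":0,"wz":0},{"x":0,"y":0,"z":0,"wx":0,"wy":0,"wz":0}]'
python3 -m inch '[{"x":0.3,"y":0,"z":0,"wx":0,"wy":0,"wz":0},{"x":0.3,"y":0,"z":0,"wx":0,"wy":0,"wz":0},{"x":0.3,"y":0,"z":0,"wx":0,"wy":0,"wz":0},{"x":0.3,"y":0,"z":0,"wx":0,"wy":0,"wz":0},{"x":0.3,"y":0,"z":0,"wx":0,"wy":0,"wz":0}]'
python3 -m inch '[{"x":0.25,"y":0,"z":0,"wx":0,"wy":0,"wz":0},{"x":0.25,"y":0,"z":0,"wx":0,"wy":0,"wz":0},{"x":0.2,"y":0,"z":0,"wx":0,"wy":0,"wz":0},{"x":0,"y":0,"z":0,"wx":0,"wy":0,"wz":0}]'
python3 -c "
from h import *
go([632.5,-270,76])
p=see('scene');cv2.imwrite('pics/s2.png',cv2.resize(p['frame'][100:260,100:340],None,fx=3,fy=3)[:,:,::-1])"
```

```text
clock: 2.88
eef_pos: [527.4, -296.7, 70.9]
tcp_rot: [0.991, 0.134, -0.004, -0.004]
force: [-1.2, 0.8, -1.0]
opening: 0.005
clock: 3.3
eef_pos: [589.2, -282.9, 79.1]
tcp_rot: [0.991, 0.134, 0.001, 0.001]
force: [-0.5, -0.6, 0.6]
opening: 0.004
clock: 3.63
eef_pos: [616.7, -274.7, 78.2]
tcp_rot: [0.991, 0.135, 0.001, 0.001]
force: [-0.2, 0.3, 0.4]
opening: 0.009
t 3.63 pos [ 616.7 -274.7   78.2] xax [0.964 0.268 0.001] zax [ 0.002 -0.001 -1.   ] F [-0.2  0.3  0.4] op 0.009
tool shift mm [16.5 -0.3  2.2] rows40 [ 0.41 -0.01  0.06]
```

View pics/s2.png

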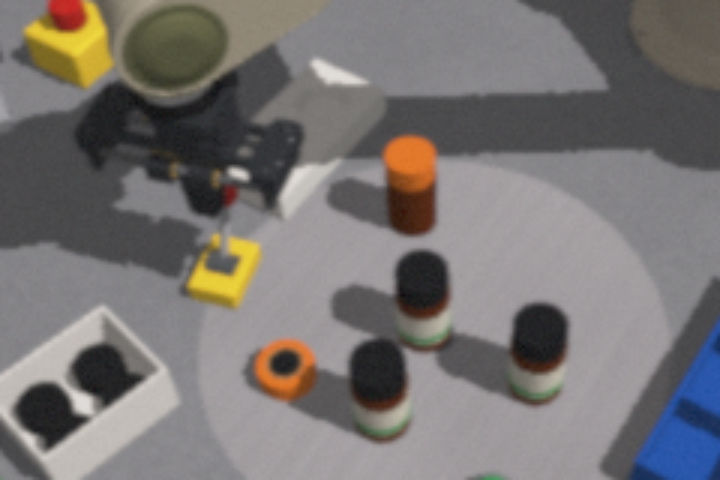

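The lever (ball at crop 230,190) is about upright against the fingers; keep pushing in small rows until the force rises.

```bash
python3 -m inch '[{"x":0.2,"y":0,"z":0,"wx":0,"wy":0,"wz":0},{"x":0.2,"y":0,"z":0,"wx":0,"wy":0,"wz":0},{"x":0,"y":0,"z":0,"wx":0,"wy":0,"wz":0}]'
python3 -m inch '[{"x":0.08,"y":0,"z":0,"wx":0,"wy":0,"wz":0},{"x":0,"y":0,"z":0,"wx":0,"wy":0,"wz":0}]'
python3 -m inch '[{"x":0.06,"y":0,"z":0,"wx":0,"wy":0,"wz":0},{"x":0,"y":0,"z":0,"wx":0,"wy":0,"wz":0}]'
python3 -c "
from h import *
st()
p=see('top')
for o in lids(p): print(*o)"
```

```text
clock: 3.93
eef_pos: [631.5, -270.2, 77.2]
tcp_rot: [0.991, 0.135, 0.0, 0.0]
force: [-0.0, 0.5, -0.4]
opening: 0.007
clock: 4.1
eef_pos: [634.1, -269.4, 76.9]
tcp_rot: [0.991, 0.135, 0.0, 0.0]
force: [0.5, -0.4, 0.3]
opening: 0.002
clock: 4.27
eef_pos: [636.6, -268.6, 76.8]
tcp_rot: [0.991, 0.135, 0.0, 0.0]
force: [0.9, 0.3, -0.4]
opening: 0.005
t 4.27 pos [ 636.6 -268.6   76.8] xax [0.964 0.267 0.   ] zax [ 0. -0. -1.] F [ 0.9  0.3 -0.4] op 0.005
[944.  396.2 107.4] [946.8 399. ] [29.8 30.5 26.4] [26. 27. 27.] [83. 15.] 143
[943.3  -1.1 107.5] [946.5  -2.2] [27.7 29.2 26.9] [27. 28. 28.] [250.  18.] 121
[ 942.4 -396.1  106.5] [ 946.6 -398.5] [27.4 25.3 26.6] [22. 24. 24.] [412.  20.] 109
[ 825.7 -496.4   92.7] [ 823.2 -497.1] [55.2 46.8 11.2] [120.  91.  59.] [451.  70.] 226
[ 695.2 -634.2   98.7] [ 699.2 -636.8] [38.5 16.8 26.1] [97. 58. 38.] [509. 122.] 69
[666.2 -52.1  97.6] [666.7 -51.3] [50.1 48.4 15.6] [30. 30. 32.] [270. 132.] 344
[ 583.8 -622.5   99.5] [ 584.8 -625. ] [96.2 38.  27. ] [ 95.  96. 100.] [505. 167.] 178
[563.6 -72.1  97.7] [563.8 -72.8] [48.2 48.2 14.6] [32. 31. 33.] [279. 175.] 349
[559.1  49.1  97.7] [558.6  49.2] [48.  48.  14.4] [34. 34. 35.] [228. 177.] 350
```

```bash
python3 -m inch '[{"x":0.08,"y":0,"z":0,"wx":0,"wy":0,"wz":0},{"x":0,"y":0,"z":0,"wx":0,"wy":0,"wz":0}]'
python3 -m inch '[{"x":0.08,"y":0,"z":0,"wx":0,"wy":0,"wz":0},{"x":0,"y":0,"z":0,"wx":0,"wy":0,"wz":0}]'
python3 -m inch '[{"x":0.08,"y":0,"z":0,"wx":0,"wy":0,"wz":0},{"x":0,"y":0,"z":0,"wx":0,"wy":0,"wz":0}]'
python3 -c "
from h import *
p=see('scene');cv2.imwrite('pics/s3.png',cv2.resize(p['frame'][100:260,100:340],None,fx=3,fy=3)[:,:,::-1])"
```

```text
clock: 4.48
eef_pos: [640.0, -267.5, 76.7]
tcp_rot: [0.991, 0.135, 0.0, 0.0]
force: [0.3, 0.4, 0.3]
opening: 0.009
clock: 4.65
eef_pos: [643.2, -266.6, 76.6]
tcp_rot: [0.991, 0.135, 0.0, 0.0]
force: [0.8, -0.0, -0.1]
opening: 0.004
clock: 4.82
eef_pos: [646.2, -265.7, 76.6]
tcp_rot: [0.991, 0.135, 0.0, 0.0]
force: [0.4, 0.0, 0.5]
opening: 0.004
```

View pics/s3.png

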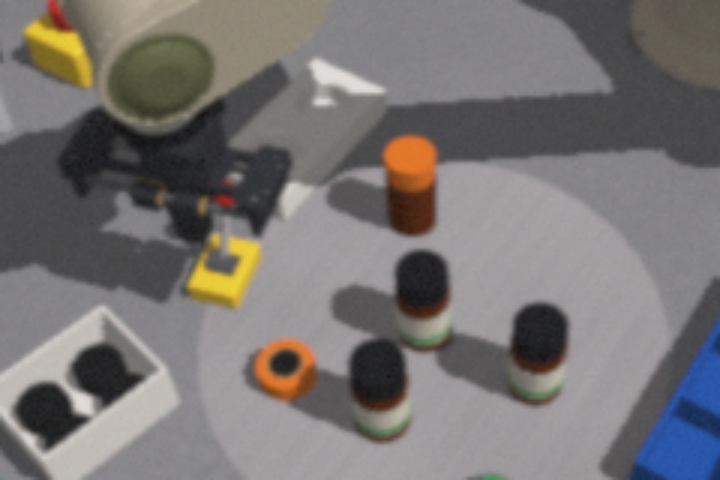

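```bash
cat >> h.py <<'E'
def proj(p,w):
    M=p["cam_to_world"]; c=M[:3,:3].T@(np.array(w)-M[:3,3]); return np.array([p["cx"]+p["fx"]*c[0]/-c[2],p["cy"]-p["fy"]*c[1]/-c[2]]).round(1)
E
python3 -c "
from h import *
p=see('scene')
for w in [(583,-282,92),(617,-274,102),(653,-265,92),(646,-266,77),(617,-274,22)]: print(w,proj(p,w), (proj(p,w)-[100,100])*3)
print(finder.tip_of(p,'stop_tip'))
cv2.imwrite('pics/s4.png',cv2.resize(p['frame'][130:210,130:210],None,fx=7,fy=7,interpolation=cv2.INTER_CUBIC)[:,:,::-1])
p=see('top');cv2.imwrite('pics/t4.png',cv2.resize(p['frame'][120:220,310:410],None,fx=6,fy=6,interpolation=cv2.INTER_CUBIC)[:,:,::-1])"
```

```text
(583, -282, 92) [175.7 165.2] [227.1 195.6]
(617, -274, 102) [169.8 171.9] [209.4 215.7]
(653, -265, 92) [164.9 184. ] [194.7 252. ]
(646, -266, 77) [167.1 185.4] [201.3 256.2]
(617, -274, 22) [174.4 189. ] [223.2 267. ]
[{'xy': [174.5, 164.7], 'confidence': 0.56}]
```

View pics/s4.png

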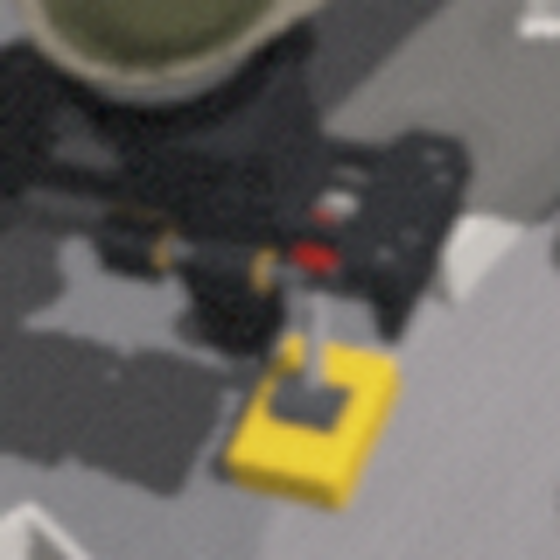

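View pics/t4.png

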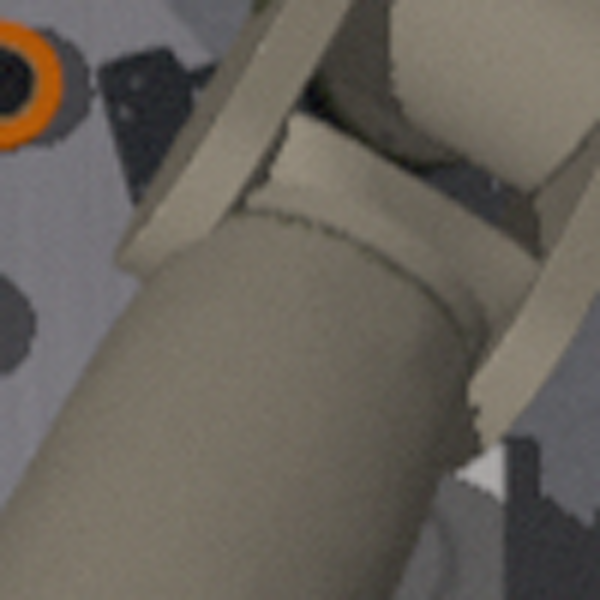

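```bash
python3 -c "
from h import *
p=see('scene');W=cloud(p)
for u,v in [(175,165),(175,167),(175.5,172),(175,178),(174,187),(164,173),(166,178),(163,170)]: print(u,v,p['frame'][int(v),int(u)],W[int(v),int(u)].round(0))
st()
"
```

```text
175 165 [112  39  39] [ 649. -210.  203.]
175 167 [151  41  39] [ 592. -276.   97.]
175.5 172 [133 131 132] [ 596. -277.   78.]
175 178 [158 154 151] [ 603. -276.   58.]
174 187 [90 88 94] [ 619. -272.   35.]
164 173 [31 30 30] [ 651. -258.  143.]
166 178 [31 33 34] [ 652. -255.  124.]
163 170 [34 37 36] [ 670. -235.  189.]
t 5.07 pos [ 645.8 -266.    76.6] xax [ 0.964  0.267 -0.   ] zax [-0.  0. -1.] F [ 1.  -0.9 -0.4] op 0.003
```

View pics/scene1.png

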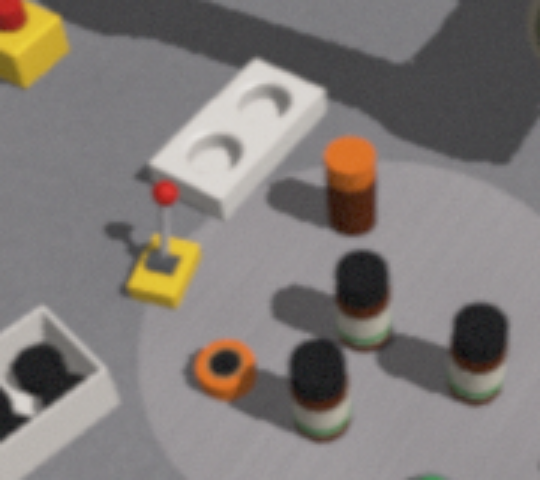

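```bash
python3 -c "
from h import *
for n in ('scene','top'):
  p=see(n);W=cloud(p)
  m=(np.hypot(W[...,0]-646,W[...,1]+266)<60)&(W[...,2]>60)&(p['range_z']>0)
  v,u=np.where(m); q=W[m]; o=np.argsort(q[:,2])[:25]
  for i in o: print(n,u[i],v[i],q[i].round(0),p['frame'][v[i],u[i]])
"
```

```text
scene 175 177 [ 601. -277.   60.] [153 149 150]
scene 176 176 [ 597. -276.   61.] [150 147 150]
scene 173 176 [ 601. -284.   61.] [114 112 113]
scene 175 178 [ 605. -273.   62.] [155 150 148]
scene 175 176 [ 600. -277.   64.] [152 149 151]
scene 173 175 [ 601. -283.   65.] [113 111 114]
scene 174 176 [ 603. -278.   66.] [129 127 128]
scene 174 175 [ 600. -280.   67.] [125 121 124]
scene 173 173 [ 596. -287.   67.] [121 119 121]
scene 175 174 [ 596. -280.   67.] [147 141 143]
scene 176 175 [ 597. -275.   67.] [146 143 146]
scene 176 174 [ 595. -276.   68.] [148 143 147]
scene 173 174 [ 600. -284.   68.] [111 110 114]
scene 175 175 [ 600. -276.   69.] [147 143 146]
scene 176 173 [ 593. -277.   71.] [143 140 142]
scene 175 173 [ 595. -279.   71.] [149 145 148]
scene 174 174 [ 600. -279.   72.] [127 126 125]
scene 173 172 [ 596. -286.   73.] [115 113 118]
scene 174 173 [ 599. -279.   75.] [135 133 134]
scene 176 172 [ 593. -276.   75.] [127 124 127]
scene 174 172 [ 596. -281.   76.] [128 124 126]
scene 175 172 [ 595. -278.   77.] [135 132 135]
scene 174 171 [ 594. -282.   78.] [98 98 97]
[... 477 characters left out ...]
62 60]
top 344 134 [ 644. -207.  215.] [71 71 66]
top 344 132 [ 648. -206.  216.] [31 36 40]
top 344 133 [ 646. -206.  217.] [39 43 45]
top 360 137 [ 630. -231.  260.] [33 38 41]
top 360 138 [ 628. -231.  261.] [64 64 61]
top 361 139 [ 626. -233.  261.] [86 83 78]
top 359 137 [ 630. -229.  261.] [60 58 58]
top 360 136 [ 632. -231.  262.] [38 37 37]
top 361 138 [ 628. -233.  262.] [40 42 42]
top 359 138 [ 628. -228.  262.] [82 81 75]
top 360 139 [ 626. -230.  263.] [115 111 100]
top 360 135 [ 634. -230.  264.] [62 60 55]
top 361 137 [ 630. -232.  264.] [33 32 33]
top 382 148 [ 607. -275.  265.] [33 33 38]
top 362 140 [ 623. -234.  266.] [106 101  92]
top 362 139 [ 625. -233.  267.] [53 52 50]
```

The finger tips look higher than the reading says (ball never touched, at crop (315,258) still in its old place). Back off and measure the tips.

```bash
python3 -m inch '[{"x":-0.6,"y":0,"z":0,"wx":0,"wy":0,"wz":0},{"x":-0.7,"y":0,"z":0,"wx":0,"wy":0,"wz":0},{"x":-0.7,"y":0,"z":0,"wx":0,"wy":0,"wz":0},{"x":-0.7,"y":0,"z":0,"wx":0,"wy":0,"wz":0},{"x":0,"y":0,"z":0,"wx":0,"wy":0,"wz":0}]'
python3 -c "
from h import *
s,a=st()
for n in ('scene','top'):
  p=see(n);W=cloud(p)
  t=s['eef_pos']
  print(n,'tcp px',proj(p,t),'40 above',proj(p,t+[0,0,40]))
  u,v=proj(p,t).astype(int)
  u0=max(u-45,0);v0=max(v-60,0)
  cv2.imwrite(f'pics/{n}5.png',cv2.resize(p['frame'][v0:v0+90,u0:u0+90],None,fx=6,fy=6,interpolation=cv2.INTER_CUBIC)[:,:,::-1]); print(u0,v0)
"
```

```text
clock: 5.58
eef_pos: [538.2, -295.9, 76.7]
tcp_rot: [0.991, 0.134, -0.001, -0.0]
force: [0.5, -0.1, 0.7]
opening: 0.005
t 5.58 pos [ 538.2 -295.9   76.7] xax [ 0.964  0.265 -0.002] zax [-0.002  0.001 -1.   ] F [ 0.5 -0.1  0.7] op 0.005
scene tcp px [182.1 157. ] 40 above [180.1 147.8]
137 97
top tcp px [369.5 186.3] 40 above [373.7 185.5]
324 126
```

View pics/scene5.png

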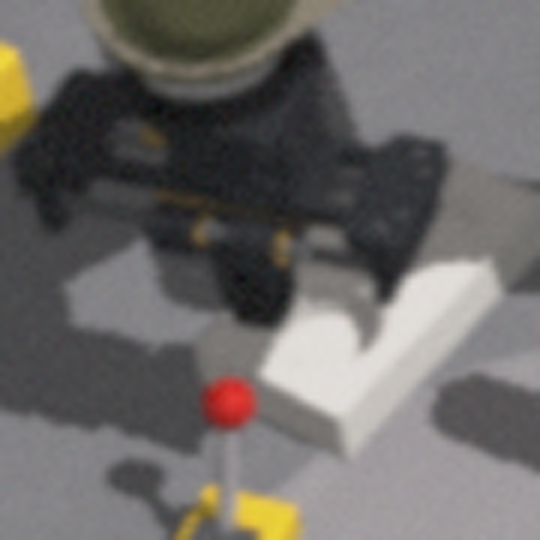

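```bash
python3 -m inch '[{"x":0,"y":0.9,"z":0,"wx":0,"wy":0,"wz":0},{"x":-0.4,"y":0.9,"z":0,"wx":0,"wy":0,"wz":0},{"x":-0.4,"y":0.9,"z":0,"wx":0,"wy":0,"wz":0},{"x":0,"y":0.9,"z":0,"wx":0,"wy":0,"wz":0},{"x":0,"y":0,"z":0,"wx":0,"wy":0,"wz":0}]' 
python3 -m inch '[{"x":0,"y":0,"z":0.4,"wx":0,"wy":0,"wz":0},{"x":0,"y":0,"z":0.4,"wx":0,"wy":0,"wz":0},{"x":0,"y":0,"z":0.4,"wx":0,"wy":0,"wz":0},{"x":0,"y":0,"z":0,"wx":0,"wy":0,"wz":0}]' 
python3 -c "
from h import *
s,a=st()
for n in ('scene','top'):
  p=see(n);W=cloud(p)
  t=s['eef_pos']
  print(n,'tcp px',proj(p,t),'40 above',proj(p,t+[0,0,40]))
  u,v=proj(p,t).astype(int)
  u0=max(u-45,0);v0=max(v-60,0)
  cv2.imwrite(f'pics/{n}6.png',cv2.resize(p['frame'][v0:v0+90,u0:u0+90],None,fx=6,fy=6,interpolation=cv2.INTER_CUBIC)[:,:,::-1]); print(u0,v0)
"
```

```text
clock: 6.1
eef_pos: [549.8, -447.7, 75.6]
tcp_rot: [0.991, 0.133, 0.0, 0.001]
force: [-0.7, 1.1, -0.5]
opening: 0.004
clock: 6.43
eef_pos: [549.3, -440.2, 24.8]
tcp_rot: [0.991, 0.135, -0.001, -0.002]
force: [0.9, 0.4, -0.3]
opening: 0.004
t 6.43 pos [ 549.3 -440.2   24.8] xax [ 0.963  0.268 -0.002] zax [-0.004  0.004 -1.   ] F [ 0.9  0.4 -0.3] op 0.004
scene tcp px [146.4 152.4] 40 above [143.6 143.7]
101 92
top tcp px [420.2 183.2] 40 above [425.9 182.3]
375 123
```

View pics/scene6.png

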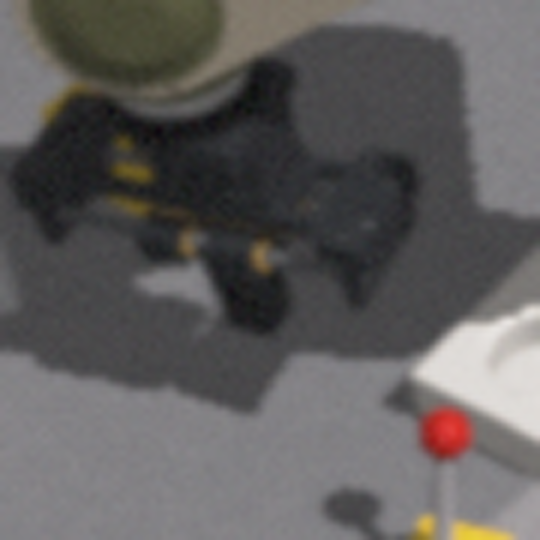

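```bash
python3 -m inch '[{"x":0,"y":0,"z":0.2,"wx":0,"wy":0,"wz":0},{"x":0,"y":0,"z":0.1,"wx":0,"wy":0,"wz":0},{"x":0,"y":0,"z":0,"wx":0,"wy":0,"wz":0},{"x":0,"y":0,"z":0,"wx":0,"wy":0,"wz":0}]' 
python3 -m inch '[{"x":0,"y":0,"z":0.1,"wx":0,"wy":0,"wz":0},{"x":0,"y":0,"z":0,"wx":0,"wy":0,"wz":0}]' 
python3 -m inch '[{"x":0,"y":0,"z":0.1,"wx":0,"wy":0,"wz":0},{"x":0,"y":0,"z":0,"wx":0,"wy":0,"wz":0}]' 
```

```text
clock: 6.87
eef_pos: [549.6, -442.1, 16.7]
tcp_rot: [0.991, 0.135, 0.0, 0.0]
force: [-0.3, -0.1, 0.1]
opening: 0.005
clock: 7.03
eef_pos: [549.3, -442.0, 12.2]
tcp_rot: [0.991, 0.135, -0.0, -0.0]
force: [0.1, -0.4, -0.7]
opening: 0.002
clock: 7.2
eef_pos: [549.2, -441.9, 7.9]
tcp_rot: [0.991, 0.135, -0.0, -0.0]
force: [0.4, -0.3, -0.1]
opening: 0.006
```

```bash

python3 -m inch '[{"x":0,"y":0,"z":0.06,"wx":0,"wy":0,"wz":0},{"x":0,"y":0,"z":0,"wx":0,"wy":0,"wz":0}]' 
python3 -m inch '[{"x":0,"y":0,"z":0.06,"wx":0,"wy":0,"wz":0},{"x":0,"y":0,"z":0,"wx":0,"wy":0,"wz":0}]' 
python3 -m inch '[{"x":0,"y":0,"z":0.06,"wx":0,"wy":0,"wz":0},{"x":0,"y":0,"z":0,"wx":0,"wy":0,"wz":0}]' 
python3 -c "
from h import *
s,a=st()
for n in ('scene',):
  p=see(n);W=cloud(p)
  t=s['eef_pos']
  print(n,'tcp px',proj(p,t),'40 above',proj(p,t+[0,0,40]))
  u0=101;v0=92
  cv2.imwrite(f'pics/{n}7.png',cv2.resize(p['frame'][v0:v0+90,u0:u0+90],None,fx=6,fy=6,interpolation=cv2.INTER_CUBIC)[:,:,::-1]); print(u0,v0)
  m=(np.hypot(W[...,0]-549,W[...,1]+442)<40)&(W[...,2]>15); q=W[m]; print(q[np.argsort(q[:,2])[:8]].round(0))
"
```

```text
clock: 7.37
eef_pos: [549.3, -442.0, 5.7]
tcp_rot: [0.991, 0.135, -0.0, -0.0]
force: [0.4, 0.5, -0.7]
opening: 0.006
clock: 7.53
eef_pos: [549.3, -442.0, 3.4]
tcp_rot: [0.991, 0.135, -0.0, -0.0]
force: [0.0, -0.5, -0.7]
opening: 0.001
clock: 7.7
eef_pos: [549.4, -442.0, 1.0]
tcp_rot: [0.991, 0.135, -0.0, -0.0]
force: [0.1, -0.6, -0.1]
opening: 0.007
t 7.7 pos [ 549.4 -442.     1. ] xax [ 0.964  0.267 -0.   ] zax [-0.  0. -1.] F [ 0.1 -0.6 -0.1] op 0.007
scene tcp px [147.6 157.2] 40 above [144.8 148.8]
101 92
[[ 556. -446.   34.]
 [ 554. -435.   34.]
 [ 556. -437.   35.]
 [ 555. -442.   35.]
 [ 553. -439.   36.]
 [ 558. -447.   36.]
 [ 554. -430.   37.]
 [ 554. -425.   40.]]
```

View pics/scene7.png

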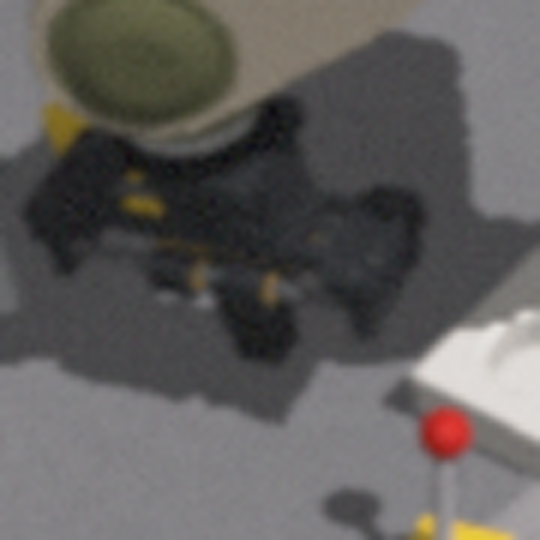

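Depth shows the tips at z≈33 while the reading says 1: the reported TCP is ~32 mm too low. Find the exact offset by touching the table gently.

```bash

python3 -m inch '[{"x":0,"y":0,"z":0.2,"wx":0,"wy":0,"wz":0},{"x":0,"y":0,"z":0.2,"wx":0,"wy":0,"wz":0},{"x":0,"y":0,"z":0,"wx":0,"wy":0,"wz":0},{"x":0,"y":0,"z":0,"wx":0,"wy":0,"wz":0}]' 
for i in 1; do :; done
python3 -m inch '[{"x":0,"y":0,"z":0.1,"wx":0,"wy":0,"wz":0},{"x":0,"y":0,"z":0,"wx":0,"wy":0,"wz":0}]' 
python3 -m inch '[{"x":0,"y":0,"z":0.06,"wx":0,"wy":0,"wz":0},{"x":0,"y":0,"z":0,"wx":0,"wy":0,"wz":0}]' 
```

```text
clock: 8.08
eef_pos: [549.1, -441.7, -15.6]
tcp_rot: [0.991, 0.135, -0.0, -0.001]
force: [0.3, 0.9, 0.7]
opening: 0.008
clock: 8.25
eef_pos: [549.4, -442.0, -19.2]
tcp_rot: [0.991, 0.135, -0.0, -0.0]
force: [-0.7, -0.0, -0.5]
opening: 0.004
clock: 8.42
eef_pos: [549.4, -442.0, -21.3]
tcp_rot: [0.991, 0.135, -0.0, -0.0]
force: [-0.5, -0.6, 0.3]
opening: 0.005
```

```bash

python3 -m inch '[{"x":0,"y":0,"z":0.05,"wx":0,"wy":0,"wz":0},{"x":0,"y":0,"z":0,"wx":0,"wy":0,"wz":0}]' 
python3 -m inch '[{"x":0,"y":0,"z":0.05,"wx":0,"wy":0,"wz":0},{"x":0,"y":0,"z":0,"wx":0,"wy":0,"wz":0}]' 
python3 -m inch '[{"x":0,"y":0,"z":0.05,"wx":0,"wy":0,"wz":0},{"x":0,"y":0,"z":0,"wx":0,"wy":0,"wz":0}]' 
python3 -c "
from h import *
s,a=st()
p=see('scene');W=cloud(p)
m=(np.hypot(W[...,0]-549,W[...,1]+442)<40)&(p['frame'].max(-1)<50); q=W[m]; print(q[np.argsort(q[:,2])[:8]].round(0))
"
```

```text
clock: 8.58
eef_pos: [549.4, -442.0, -23.3]
tcp_rot: [0.991, 0.135, -0.0, -0.0]
force: [0.1, -0.5, -0.3]
opening: 0.002
clock: 8.75
eef_pos: [549.4, -442.0, -25.3]
tcp_rot: [0.991, 0.135, -0.0, -0.0]
force: [0.5, -0.4, 0.5]
opening: 0.004
clock: 8.92
eef_pos: [549.4, -442.0, -27.4]
tcp_rot: [0.991, 0.135, -0.0, -0.0]
force: [0.7, 0.8, 0.4]
opening: 0.006
t 8.92 pos [ 549.4 -442.   -27.4] xax [ 0.964  0.267 -0.   ] zax [-0.  0. -1.] F [0.7 0.8 0.4] op 0.006
[[ 556. -446.    6.]
 [ 555. -450.    8.]
 [ 559. -447.    8.]
 [ 555. -433.    8.]
 [ 556. -441.    8.]
 [ 554. -434.   11.]
 [ 556. -436.   11.]
 [ 556. -444.   12.]]
```

```bash

python3 -m inch '[{"x":0,"y":0,"z":0.05,"wx":0,"wy":0,"wz":0},{"x":0,"y":0,"z":0,"wx":0,"wy":0,"wz":0}]' |grep -E "eef|force"
python3 -m inch '[{"x":0,"y":0,"z":0.03,"wx":0,"wy":0,"wz":0},{"x":0,"y":0,"z":0,"wx":0,"wy":0,"wz":0}]'  |grep -E "eef|force"
python3 -m inch '[{"x":0,"y":0,"z":0.03,"wx":0,"wy":0,"wz":0},{"x":0,"y":0,"z":0,"wx":0,"wy":0,"wz":0}]'  |grep -E "eef|force"
python3 -m inch '[{"x":0,"y":0,"z":0.03,"wx":0,"wy":0,"wz":0},{"x":0,"y":0,"z":0,"wx":0,"wy":0,"wz":0}]'  |grep -E "eef|force"

```

```text
eef_pos: [549.4, -442.0, -29.3]
force: [-0.0, 0.7, -0.6]
eef_pos: [549.4, -442.0, -30.4]
force: [0.0, 0.0, -0.0]
eef_pos: [549.6, -442.2, -31.2]
force: [-0.2, 0.6, 1.3]
eef_pos: [549.6, -442.3, -31.2]
force: [-3.6, 2.1, 9.2]
```

Touch at reading −31.2: true tip z = reading + 31. Now redo the lever.

```bash

python3 -m inch '[{"x":0,"y":0,"z":-0.95,"wx":0,"wy":0,"wz":0},{"x":0,"y":0,"z":-0.95,"wx":0,"wy":0,"wz":0},{"x":0,"y":0,"z":0,"wx":0,"wy":0,"wz":0}]' 
python3 -c "
from h import *
go([528,-297,45])"
```

```text
clock: 9.88
eef_pos: [552.0, -444.8, 51.7]
tcp_rot: [0.991, 0.135, 0.003, 0.005]
force: [0.2, 0.1, 1.5]
opening: 0.004
t 9.88 pos [ 552.  -444.8   51.7] xax [0.964 0.268 0.006] zax [ 0.008 -0.009 -1.   ] F [0.2 0.1 1.5] op 0.004
tool shift mm [  16.4 -148.9    5.2] rows40 [ 0.41 -3.72  0.13]
```

```bash

python3 -m inch '[{"x":0,"y":-0.93,"z":0,"wx":0,"wy":0,"wz":0},{"x":0,"y":-0.93,"z":0,"wx":0,"wy":0,"wz":0},{"x":0.2,"y":-0.93,"z":0,"wx":0,"wy":0,"wz":0},{"x":0.2,"y":-0.93,"z":0,"wx":0,"wy":0,"wz":0},{"x":0,"y":0,"z":0,"wx":0,"wy":0,"wz":0}]' 
python3 -c "
from h import *
go([528,-297,45])"
```

```text
clock: 10.3
eef_pos: [524.6, -288.4, 43.3]
tcp_rot: [0.991, 0.137, -0.001, -0.002]
force: [-1.8, -0.4, 0.1]
opening: 0.004
t 10.3 pos [ 524.6 -288.4   43.3] xax [ 0.962  0.272 -0.001] zax [-0.002  0.003 -1.   ] F [-1.8 -0.4  0.1] op 0.004
tool shift mm [ 0.9  9.2 -1.7] rows40 [ 0.02  0.23 -0.04]
```

```bash

python3 -m inch '[{"x":0,"y":0,"z":0,"wx":0,"wy":0,"wz":0},{"x":0,"y":0,"z":0,"wx":0,"wy":0,"wz":0}]' | grep eef
python3 -m inch '[{"x":0.3,"y":0,"z":0,"wx":0,"wy":0,"wz":0},{"x":0.3,"y":0,"z":0,"wx":0,"wy":0,"wz":0},{"x":0.3,"y":0,"z":0,"wx":0,"wy":0,"wz":0},{"x":0.3,"y":0,"z":0,"wx":0,"wy":0,"wz":0},{"x":0.3,"y":0,"z":0,"wx":0,"wy":0,"wz":0}]'
python3 -m inch '[{"x":0.3,"y":0,"z":0,"wx":0,"wy":0,"wz":0},{"x":0.3,"y":0,"z":0,"wx":0,"wy":0,"wz":0},{"x":0.2,"y":0,"z":0,"wx":0,"wy":0,"wz":0},{"x":0,"y":0,"z":0,"wx":0,"wy":0,"wz":0}]'
python3 -c "
from h import *
go([632.5,-270,45])
p=see('scene');cv2.imwrite('pics/s8.png',cv2.resize(p['frame'][120:220,100:240],None,fx=5,fy=5)[:,:,::-1])"
```

```text
eef_pos: [525.4, -295.1, 43.7]
clock: 10.88
eef_pos: [583.4, -280.2, 43.3]
tcp_rot: [0.991, 0.134, 0.0, 0.0]
force: [-2.3, -0.6, 1.6]
opening: 0.007
clock: 11.22
eef_pos: [614.6, -270.5, 42.9]
tcp_rot: [0.991, 0.135, 0.0, 0.0]
force: [0.7, -0.2, -0.3]
opening: 0.005
t 11.22 pos [ 614.6 -270.5   42.9] xax [0.964 0.267 0.   ] zax [ 0. -0. -1.] F [ 0.7 -0.2 -0.3] op 0.005
tool shift mm [17.4  4.3 -2.1] rows40 [ 0.43  0.11 -0.05]
```

View pics/s8.png

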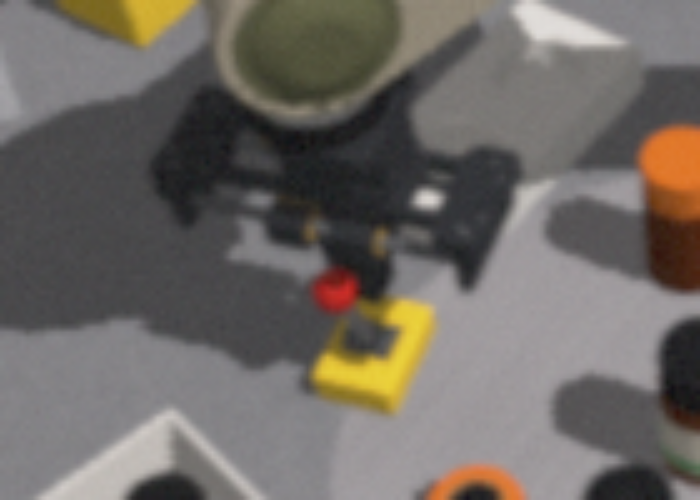

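The ball (crop 335,290) now leads the fingers. Continue to the stop.

```bash

python3 -m inch '[{"x":0.2,"y":0,"z":0,"wx":0,"wy":0,"wz":0},{"x":0.15,"y":0.0,"z":0,"wx":0,"wy":0,"wz":0},{"x":0,"y":0,"z":0,"wx":0,"wy":0,"wz":0}]'|grep -E "eef|force"
python3 -m inch '[{"x":0.05,"y":0,"z":0,"wx":0,"wy":0,"wz":0},{"x":0,"y":0,"z":0,"wx":0,"wy":0,"wz":0}]'|grep -E "eef|force"
python3 -m inch '[{"x":0.05,"y":0,"z":0,"wx":0,"wy":0,"wz":0},{"x":0,"y":0,"z":0,"wx":0,"wy":0,"wz":0}]'|grep -E "eef|force"
python3 -m inch '[{"x":0.05,"y":0,"z":0,"wx":0,"wy":0,"wz":0},{"x":0,"y":0,"z":0,"wx":0,"wy":0,"wz":0}]'|grep -E "eef|force"
```

```text
eef_pos: [628.0, -266.1, 43.4]
force: [-0.3, -0.8, -0.2]
eef_pos: [628.9, -265.7, 43.3]
force: [-1.5, -0.5, -0.3]
eef_pos: [629.6, -265.6, 43.1]
force: [-8.6, -2.7, 1.2]
eef_pos: [629.9, -265.5, 43.0]
force: [-17.7, -4.5, 4.7]
```

Stop reached (force 18 N at 629.6). Back off, rise, turn the tool to yaw 0 and open.

```bash

python3 -m inch '[{"x":-0.3,"y":0,"z":0,"wx":0,"wy":0,"wz":0},{"x":-0.5,"y":0,"z":0,"wx":0,"wy":0,"wz":0},{"x":-0.5,"y":0,"z":-0.9,"wx":0,"wy":0,"wz":0},{"x":0,"y":0,"z":-0.9,"wx":0,"wy":0,"wz":0},{"x":0,"y":0,"z":-0.9,"wx":0,"wy":0,"wz":0.7}]'|grep -E "eef|force"
python3 -m inch '[{"x":-0.8,"y":0,"z":0,"wx":0,"wy":0,"wz":1},{"x":-0.8,"y":0,"z":0,"wx":0,"wy":0,"wz":1},{"x":-0.8,"y":0,"z":0,"wx":0,"wy":0,"wz":0},{"x":0,"y":0,"z":0,"wx":0,"wy":0,"wz":0},{"x":0,"y":0,"z":0,"wx":0,"wy":0,"wz":0}]' 0 25
python3 -c "
from h import *
p=see('top');cv2.imwrite('pics/t9.png',cv2.resize(p['frame'],None,fx=1.5,fy=1.5)[:,:,::-1])
for o in lids(p): print(*o)
p=see('scene');cv2.imwrite('pics/s9.png',cv2.resize(p['frame'],None,fx=1.5,fy=1.5)[:,:,::-1])
for o in lids(p): print(*o)
print(finder.tip_of(p,'stop_tip'), proj(p,(653,-265,92)))
go([449.5,-158,120])"
```

```text
eef_pos: [582.0, -278.5, 153.0]
force: [-0.1, 0.0, -0.3]
clock: 12.85
eef_pos: [487.1, -288.2, 152.1]
tcp_rot: [1.0, -0.0, 0.001, 0.0]
force: [0.7, 0.1, -0.8]
opening: 0.359
[944.2 396.5 107.6] [947.3 398.8] [29.  28.4 25.2] [25. 26. 27.] [83. 15.] 139
[ 9.433e+02 -3.000e-01  1.076e+02] [ 9.464e+02 -9.000e-01] [27.2 26.8 25.8] [27. 28. 29.] [249.  18.] 109
[ 941.6 -396.8  105.3] [ 945.8 -404.2] [27.8 38.  26.9] [25. 27. 26.] [412.  21.] 106
[ 825.1 -496.5   92.6] [ 824.1 -498. ] [57.9 45.6 12.5] [120.  92.  59.] [451.  70.] 238
[ 696.1 -634.5   98.8] [ 701.4 -636.6] [40.9 17.8 25.8] [98. 59. 38.] [509. 122.] 70
[666.4 -52.1  97.8] [666.9 -51.2] [51.2 48.2 13.1] [30. 30. 32.] [270. 132.] 343
[ 649.9 -264.   100.8] [ 650.2 -264.9] [22.6 25.4 18.8] [131.  28.  22.] [358. 140.] 90
[ 582.7 -623.    99.4] [ 583.5 -624.7] [98.4 37.3 26.7] [94. 95. 99.] [506. 168.] 189
[563.6 -72.1  97.6] [563.8 -72.8] [48.4 48.3 16. ] [33. 32. 33.] [279. 175.] 349
[559.1  49.1  97.8] [558.6  49.2] [48.1 47.9 15.1] [35. 35. 36.] [228. 177.] 347
[ 449.6 -158.5   98. ] [ 449.  -158.7] [47.8 49.  12.5] [175.  8
[... 635 characters left out ...]
8.7 -494.    93.2] [ 826.6 -493.6] [51.7 44.1 11.5] [172. 134.  93.] [ 58. 192.] 165
[562.7  50.7  97.7] [560.6  50. ] [50.9 49.6 14.9] [44. 44. 45.] [280. 209.] 277
[669.8 -50.3  97.9] [667.9 -51.4] [50.1 50.2 14.8] [42. 42. 43.] [226. 221.] 292
[ 950.  -390.1  102.5] [ 948.2 -393.3] [27.  26.3 26.9] [36. 44. 39.] [ 47. 242.] 104
[951.6   4.9 106.2] [9.493e+02 8.000e-01] [24.5 28.3 27. ] [38. 44. 41.] [174. 326.] 93
[{'xy': [166.5, 184.8], 'confidence': 0.47}, {'xy': [323.2, 310.6], 'confidence': 0.29}] [164.9 184. ]
t 13.0 pos [ 488.7 -288.1  151.6] xax [1.    0.001 0.001] zax [ 0.001 -0.    -1.   ] F [ 0.1 -1.3  0.6] op 0.494
tool shift mm [ -39.  -130.2   31.5] rows40 [-0.98 -3.25  0.79]
```

View pics/s9.png

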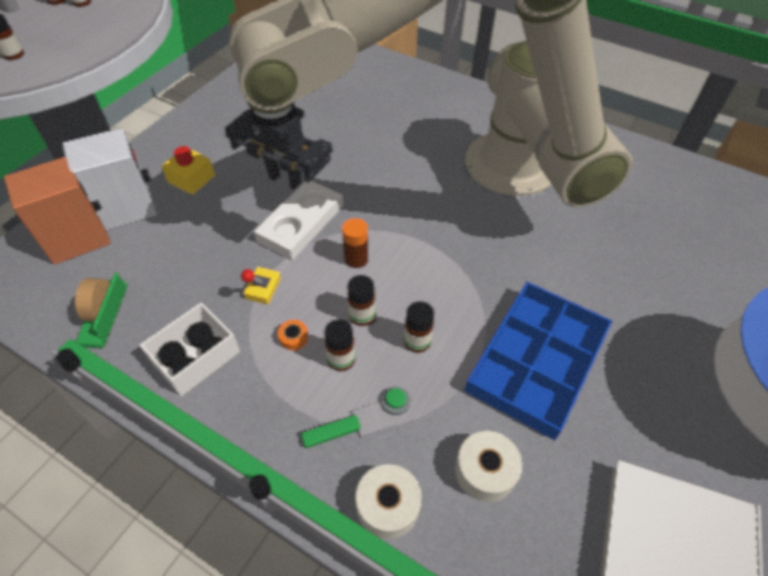

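Lever is thrown (ball at scene (165,184), at the expected stopped spot). Now the reject jar.

```bash

python3 -m inch '[{"x":-0.2,"y":-0.65,"z":0,"wx":0,"wy":0,"wz":0},{"x":-0.2,"y":-0.65,"z":0,"wx":0,"wy":0,"wz":0},{"x":-0.2,"y":-0.65,"z":0,"wx":0,"wy":0,"wz":0},{"x":-0.2,"y":-0.65,"z":0,"wx":0,"wy":0,"wz":0},{"x":-0.2,"y":-0.65,"z":0,"wx":0,"wy":0,"wz":0}]' 0
python3 -m inch '[{"x":0,"y":0,"z":0.5,"wx":0,"wy":0,"wz":0},{"x":0,"y":0,"z":0.3,"wx":0,"wy":0,"wz":0},{"x":0,"y":0,"z":0,"wx":0,"wy":0,"wz":0},{"x":0,"y":0,"z":0,"wx":0,"wy":0,"wz":0},{"x":0,"y":0,"z":0,"wx":0,"wy":0,"wz":0}]' 0
python3 -c "
from h import *
go([449.5,-158,21])
p=see('scene');cv2.imwrite('pics/s10.png',cv2.resize(p['frame'][80:200,160:320],None,fx=4,fy=4)[:,:,::-1])"
```

```text
clock: 13.42
eef_pos: [448.0, -156.8, 151.4]
tcp_rot: [1.0, 0.001, 0.0, 0.0]
force: [-0.6, 0.4, 0.8]
opening: 0.874
clock: 13.83
eef_pos: [448.4, -158.4, 120.1]
tcp_rot: [1.0, 0.001, 0.0, 0.0]
force: [0.4, -0.2, 0.6]
opening: 0.997
t 13.83 pos [ 448.4 -158.4  120.1] xax [1.    0.001 0.001] zax [ 0.001 -0.    -1.   ] F [ 0.4 -0.2  0.6] op 0.997
tool shift mm [ 1.  -0.4 99.1] rows40 [ 0.02 -0.01  2.48]
```

View pics/s10.png

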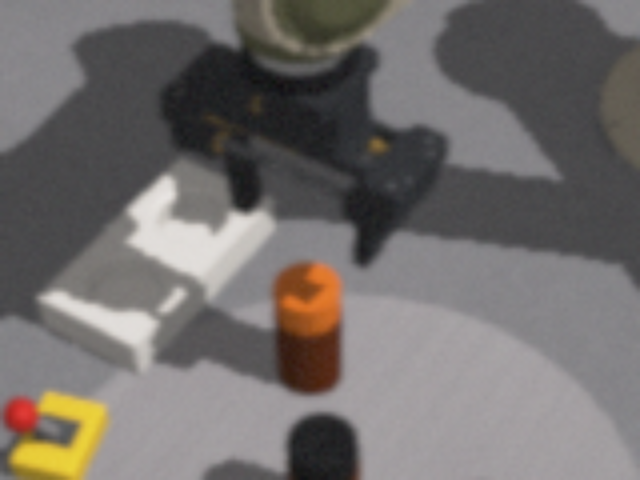

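```bash
python3 -c "
from h import *
p=see('scene'); print([ (proj(p,(448.4+dx,-158.4+s*50,151))-[160,80])*4 for s in(-1,1) for dx in (0,)])
W=cloud(p); m=(p['frame'].max(-1)<60)&(W[...,2]>140)&(W[...,2]<175)&(np.hypot(W[...,0]-449,W[...,1]+158)<90)
q=W[m]; a=q[q[:,1]<-158];b=q[q[:,1]>-158]
for k in(a,b): print(len(k),k.min(0).round(0),k.max(0).round(0),np.median(k,0).round(0))"
```

```text
[array([246.8, 207.2]), array([364.8, 260.4])]
29 [ 437. -215.  158.] [ 459. -201.  174.] [ 454. -204.  167.]
18 [ 449. -112.  157.] [458. -99. 175.] [ 455. -108.  167.]
```

Alignment as predicted (tips at crop (245,205), (365,260)). Descend and grip.

```bash

python3 -m inch '[{"x":0.02,"y":0,"z":0.7,"wx":0,"wy":0,"wz":0},{"x":0,"y":0,"z":0.7,"wx":0,"wy":0,"wz":0},{"x":0,"y":0,"z":0.7,"wx":0,"wy":0,"wz":0},{"x":0,"y":0,"z":0.4,"wx":0,"wy":0,"wz":0},{"x":0,"y":0,"z":0,"wx":0,"wy":0,"wz":0}]' 0
python3 -m inch '[{"x":0,"y":0,"z":0,"wx":0,"wy":0,"wz":0},{"x":0,"y":0,"z":0,"wx":0,"wy":0,"wz":0},{"x":0,"y":0,"z":0,"wx":0,"wy":0,"wz":0},{"x":0,"y":0,"z":0,"wx":0,"wy":0,"wz":0},{"x":0,"y":0,"z":0,"wx":0,"wy":0,"wz":0}]' 1 25
python3 -m inch '[{"x":0,"y":0,"z":0,"wx":0,"wy":0,"wz":0},{"x":0,"y":0,"z":0,"wx":0,"wy":0,"wz":0},{"x":0,"y":0,"z":0,"wx":0,"wy":0,"wz":0},{"x":0,"y":0,"z":0,"wx":0,"wy":0,"wz":0},{"x":0,"y":0,"z":0,"wx":0,"wy":0,"wz":0}]'
python3 -c "
from h import *
st()
p=see('scene');cv2.imwrite('pics/s11.png',cv2.resize(p['frame'][80:200,160:320],None,fx=4,fy=4)[:,:,::-1])"
```

```text
clock: 14.35
eef_pos: [447.2, -157.4, 17.1]
tcp_rot: [1.0, 0.0, -0.002, -0.001]
force: [-0.7, 0.7, -0.7]
opening: 1.003
clock: 14.77
eef_pos: [448.8, -158.3, 20.2]
tcp_rot: [1.0, 0.0, 0.001, 0.0]
force: [0.9, 0.0, -0.3]
opening: 0.649
clock: 15.18
eef_pos: [448.7, -158.3, 19.9]
tcp_rot: [1.0, 0.0, 0.0, 0.0]
force: [-0.8, -0.8, 6.6]
opening: 0.583
t 15.18 pos [ 448.7 -158.3   19.9] xax [1.    0.001 0.001] zax [ 0.001 -0.    -1.   ] F [-0.8 -0.8  6.6] op 0.583
```

View pics/s11.png

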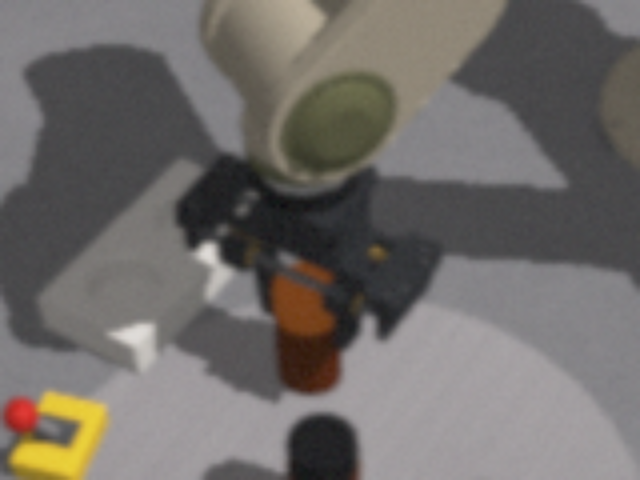

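```bash

python3 -m inch '[{"x":0,"y":0,"z":-0.4,"wx":0,"wy":0,"wz":0},{"x":0,"y":0,"z":-0.8,"wx":0,"wy":0,"wz":0},{"x":0,"y":0,"z":-0.7,"wx":0,"wy":0,"wz":0},{"x":-0.2,"y":0.5,"z":0,"wx":0,"wy":0,"wz":0},{"x":-0.2,"y":0.6,"z":0,"wx":0,"wy":0,"wz":0}]'
python3 -m inch '[{"x":-0.4,"y":0.8,"z":0,"wx":0,"wy":0,"wz":0},{"x":-0.4,"y":0.8,"z":0,"wx":0,"wy":0,"wz":0},{"x":-0.3,"y":0.8,"z":0,"wx":0,"wy":0,"wz":0},{"x":-0.15,"y":0.4,"z":0,"wx":0,"wy":0,"wz":0},{"x":0,"y":0,"z":0,"wx":0,"wy":0,"wz":0}]'
python3 -m inch '[{"x":0,"y":0,"z":0,"wx":0,"wy":0,"wz":0},{"x":0,"y":0,"z":0,"wx":0,"wy":0,"wz":0}]'
python3 -c "
from h import *
go([382.5,-317.2,50])
p=see('scene');cv2.imwrite('pics/s12.png',cv2.resize(p['frame'][60:180,130:290],None,fx=4,fy=4)[:,:,::-1])"
```

```text
clock: 15.65
eef_pos: [432.9, -202.0, 96.7]
tcp_rot: [1.0, 0.002, 0.001, 0.001]
force: [-0.5, 0.0, -2.1]
opening: 0.578
clock: 16.07
eef_pos: [381.2, -316.8, 95.1]
tcp_rot: [1.0, -0.001, -0.0, 0.0]
force: [0.1, 0.1, -1.7]
opening: 0.584
clock: 16.23
eef_pos: [382.6, -313.1, 95.1]
tcp_rot: [1.0, 0.001, -0.0, -0.001]
force: [0.1, -0.1, -1.9]
opening: 0.588
t 16.23 pos [ 382.6 -313.1   95.1] xax [ 1.     0.001 -0.001] zax [-0.001  0.001 -1.   ] F [ 0.1 -0.1 -1.9] op 0.588
tool shift mm [-0.1  4.2 45.1] rows40 [-0.    0.1   1.13]
```

View pics/s12.png

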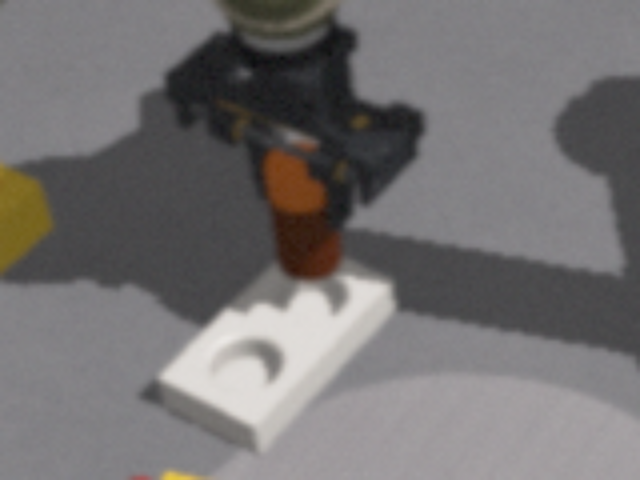

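```bash

python3 -m inch '[{"x":0,"y":0.1,"z":0.4,"wx":0,"wy":0,"wz":0},{"x":0,"y":0,"z":0.4,"wx":0,"wy":0,"wz":0},{"x":0,"y":0,"z":0,"wx":0,"wy":0,"wz":0},{"x":0,"y":0,"z":0,"wx":0,"wy":0,"wz":0}]'
python3 -c "
from h import *
go([382.5,-317.2,29])"
```

```text
clock: 16.62
eef_pos: [382.7, -317.1, 63.3]
tcp_rot: [1.0, 0.001, -0.0, -0.001]
force: [0.3, -0.2, -1.2]
opening: 0.585
t 16.62 pos [ 382.7 -317.1   63.3] xax [ 1.     0.002 -0.001] zax [-0.001  0.001 -1.   ] F [ 0.3 -0.2 -1.2] op 0.585
tool shift mm [-0.2  0.2 34.3] rows40 [-0.    0.    0.86]
```

```bash

python3 -m inch '[{"x":0,"y":0,"z":0.2,"wx":0,"wy":0,"wz":0},{"x":0,"y":0,"z":0.2,"wx":0,"wy":0,"wz":0},{"x":0,"y":0,"z":0,"wx":0,"wy":0,"wz":0}]'
python3 -m inch '[{"x":0,"y":0,"z":0.2,"wx":0,"wy":0,"wz":0},{"x":0,"y":0,"z":0.15,"wx":0,"wy":0,"wz":0},{"x":0,"y":0,"z":0,"wx":0,"wy":0,"wz":0}]'
python3 -m inch '[{"x":0,"y":0,"z":0.06,"wx":0,"wy":0,"wz":0},{"x":0,"y":0,"z":0,"wx":0,"wy":0,"wz":0}]'
python3 -c "
from h import *
go([382.5,-317.2,29])"
```

```text
clock: 16.87
eef_pos: [382.2, -317.4, 46.3]
tcp_rot: [1.0, 0.001, -0.001, -0.001]
force: [-0.7, 0.3, -2.3]
opening: 0.584
clock: 17.12
eef_pos: [382.1, -317.6, 32.2]
tcp_rot: [1.0, 0.0, -0.001, -0.001]
force: [0.1, -0.6, -2.6]
opening: 0.586
clock: 17.28
eef_pos: [382.5, -318.1, 30.8]
tcp_rot: [1.0, 0.0, -0.0, -0.0]
force: [-0.0, 0.7, -0.7]
opening: 0.584
t 17.28 pos [ 382.5 -318.1   30.8] xax [ 1.     0.001 -0.   ] zax [-0.  0. -1.] F [-0.   0.7 -0.7] op 0.584
tool shift mm [ 0.  -0.9  1.8] rows40 [ 0.   -0.02  0.04]
```

```bash

python3 -m inch '[{"x":0,"y":0,"z":0.04,"wx":0,"wy":0,"wz":0},{"x":0,"y":0,"z":0,"wx":0,"wy":0,"wz":0}]'
python3 -m inch '[{"x":0,"y":0,"z":0,"wx":0,"wy":0,"wz":0},{"x":0,"y":0,"z":0,"wx":0,"wy":0,"wz":0},{"x":0,"y":0,"z":0,"wx":0,"wy":0,"wz":0},{"x":0,"y":0,"z":0,"wx":0,"wy":0,"wz":0},{"x":0,"y":0,"z":0,"wx":0,"wy":0,"wz":0}]' 0
python3 -m inch '[{"x":0,"y":0,"z":-0.4,"wx":0,"wy":0,"wz":0},{"x":0,"y":0,"z":-0.8,"wx":0,"wy":0,"wz":0},{"x":0,"y":0,"z":-0.8,"wx":0,"wy":0,"wz":0},{"x":0,"y":0,"z":-0.8,"wx":0,"wy":0,"wz":0},{"x":0.2,"y":-0.8,"z":0,"wx":0,"wy":0,"wz":0}]' 0
python3 -c "
from h import *
p=see('scene');cv2.imwrite('pics/s13.png',cv2.resize(p['frame'][60:260,130:390],None,fx=3,fy=3)[:,:,::-1])
for o in lids(p): print(*o)
p=see('top')
for o in lids(p): print(*o)
go([564.5,-72,120])"
```

```text
clock: 17.45
eef_pos: [382.5, -318.2, 29.4]
tcp_rot: [1.0, 0.0, 0.0, 0.0]
force: [0.6, -0.5, -0.7]
opening: 0.582
clock: 17.87
eef_pos: [382.6, -318.2, 29.5]
tcp_rot: [1.0, 0.0, 0.0, 0.0]
force: [0.4, -0.1, 0.5]
opening: 0.938
clock: 18.28
eef_pos: [391.8, -291.1, 147.0]
tcp_rot: [1.0, -0.001, 0.003, 0.005]
force: [2.1, -0.2, 0.8]
opening: 0.999
[-512.5 -235.    99.7] [-510.6 -251.4] [ 21.3 155.6  26.9] [79. 77. 78.] [343.   3.] 158
[-512.8  241.8  101.5] [-513.   232.5] [ 23.8 443.3  27. ] [78. 76. 77.] [456.  36.] 832
[ 60.6 -11.5 101.1] [ 48.4 -16.4] [45.3 94.7 26.4] [90. 85. 76.] [336.  95.] 157
[ 389.2 -313.4  104.3] [ 384.7 -316.9] [52.1 51.4 23.7] [143.  77.  34.] [205. 119.] 210
[ 683.7 -647.1  101.5] [ 665.5 -646.6] [254.5  85.8  26.9] [148. 118. 106.] [ 58. 137.] 609
[ 654.6 -261.3  100.3] [ 653.6 -263. ] [23.4 23.  18.4] [177.  60.  52.] [165. 183.] 67
[567.1 -70.   98. ] [564.8 -71.5] [49.2 51.5 14.6] [44. 43. 45.] [240. 191.] 249
[ 829.  -493.6   93.2] [ 826.  -494.5] [50.8 46.5 11.3] [170. 132.  92.] [ 58. 193.] 169
[562.6  50.9  97.9] [560.2  49.5] [51.2 50.2 14.4] [44
[... 601 characters left out ...]
] [451.  70.] 225
[ 694.8 -634.2   99.3] [ 699.4 -636. ] [39.9 18.2 26.1] [98. 58. 38.] [509. 122.] 67
[666.5 -52.1  97.7] [666.8 -51.2] [50.3 48.2 16.2] [30. 30. 32.] [270. 132.] 344
[ 650.  -264.1  100.3] [ 650.5 -264.7] [22.6 23.6 20.9] [131.  28.  22.] [358. 140.] 90
[ 587.3 -620.9  100.4] [ 591.7 -623.5] [76.2 36.3 26.6] [103. 104. 108.] [505. 166.] 155
[563.7 -72.2  97.8] [563.7 -72.9] [48.2 48.4 13.4] [33. 32. 34.] [279. 175.] 350
[559.2  49.   97.8] [558.6  49.2] [47.9 48.  14.5] [35. 34. 36.] [228. 177.] 349
t 18.38 pos [ 391.2 -284.1  142.6] xax [1.    0.003 0.002] zax [ 0.002 -0.001 -1.   ] F [ 1.2  0.8 -0.3] op 1.003
tool shift mm [ 173.8 -211.6   22.7] rows40 [ 4.35 -5.29  0.57]
```

View pics/s13.png

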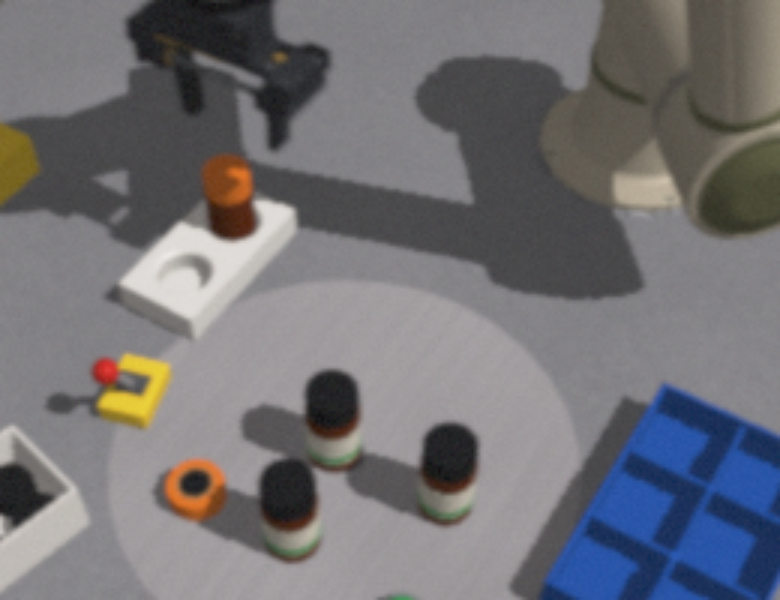

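Reject stands fully down in its pocket (lid centre (384.7,-317)). Next jar B.

```bash

python3 -m inch '[{"x":0.72,"y":-0.88,"z":0,"wx":0,"wy":0,"wz":0},{"x":0.72,"y":-0.88,"z":0,"wx":0,"wy":0,"wz":0},{"x":0.72,"y":-0.88,"z":0,"wx":0,"wy":0,"wz":0},{"x":0.72,"y":-0.88,"z":0,"wx":0,"wy":0,"wz":0},{"x":0.72,"y":-0.88,"z":0,"wx":0,"wy":0,"wz":0}]' 0
python3 -m inch '[{"x":0.72,"y":-0.88,"z":0.2,"wx":0,"wy":0,"wz":0},{"x":0,"y":0,"z":0.2,"wx":0,"wy":0,"wz":0},{"x":0,"y":0,"z":0,"wx":0,"wy":0,"wz":0},{"x":0,"y":0,"z":0,"wx":0,"wy":0,"wz":0}]' 0
python3 -c "
from h import *
go([564.0,-72,20])
p=see('scene')
for o in lids(p): print(*o)"
```

```text
clock: 18.8
eef_pos: [523.1, -123.2, 141.0]
tcp_rot: [1.0, 0.0, -0.0, -0.0]
force: [0.5, -0.3, 0.9]
opening: 1.002
clock: 19.13
eef_pos: [547.7, -93.4, 125.5]
tcp_rot: [1.0, 0.0, -0.001, -0.0]
force: [0.1, -0.6, 0.3]
opening: 1.003
t 19.13 pos [547.7 -93.4 125.5] xax [ 1.     0.001 -0.002] zax [-0.002  0.    -1.   ] F [ 0.1 -0.6  0.3] op 1.003
tool shift mm [ 16.5 -21.3 105.4] rows40 [ 0.41 -0.53  2.64]
[-512.9  -89.8  101.2] [-513.2  -94.6] [ 21.7 179.1  27. ] [80. 78. 79.] [375.  12.] 259
[-512.8  314.1  101.3] [-511.4  312.7] [ 20.7 285.   26.7] [79. 77. 78.] [475.  41.] 533
[ 53.2  12.7 101.2] [35.7  2.1] [ 77.7 134.2  26.9] [93. 88. 78.] [344.  96.] 262
[ 388.3 -317.7  106.1] [ 385.3 -318.1] [56.6 47.4 22. ] [119.  66.  31.] [204. 118.] 168
[ 686.2 -647.   101.6] [ 678.4 -645.5] [231.7  86.2  27. ] [152. 122. 109.] [ 58. 137.] 602
[ 654.6 -261.2  100.3] [ 653.5 -263.9] [22.8 24.8 19.6] [175.  52.  46.] [165. 183.] 67
[567.1 -69.9  97.9] [565.8 -71.5] [51.5 49.4 14.4] [43. 43. 45.] [241. 191.] 251
[ 829.5 -493.9   93.1] [ 825.9 -495.2] [53.9 48.5 10.5] [172. 134.  93.] [ 58. 193.] 165
[562.7  51.   97.8] [559.8  49.7] [51.5 50.2 15.4] [44. 43. 45.] [280. 209.] 273
[669.8 -50.   97.8] [667.5 -51.7] [52.6 50.9 13.6] [42. 42. 43.] [226. 222.] 294
[ 949.4 -392.7  105.1] [ 948.2 -408.6] [26.9 56.8 26.7] [36. 43. 38.] [ 46. 240.] 123
[952.8   6.3 105.6] [949.5   1.4] [24.3 26.1 26.4] [38. 45. 41.] [174. 327.] 86
```

```bash

python3 -m inch '[{"x":0.41,"y":-0.53,"z":0,"wx":0,"wy":0,"wz":0},{"x":0,"y":0,"z":0,"wx":0,"wy":0,"wz":0},{"x":0,"y":0,"z":0,"wx":0,"wy":0,"wz":0}]' 0
python3 -m inch '[{"x":0,"y":0,"z":0.7,"wx":0,"wy":0,"wz":0},{"x":0,"y":0,"z":0.7,"wx":0,"wy":0,"wz":0},{"x":0,"y":0,"z":0.7,"wx":0,"wy":0,"wz":0},{"x":0,"y":0,"z":0.5,"wx":0,"wy":0,"wz":0},{"x":0,"y":0,"z":0,"wx":0,"wy":0,"wz":0}]' 0
python3 -m inch '[{"x":0,"y":0,"z":0,"wx":0,"wy":0,"wz":0},{"x":0,"y":0,"z":0,"wx":0,"wy":0,"wz":0},{"x":0,"y":0,"z":0,"wx":0,"wy":0,"wz":0},{"x":0,"y":0,"z":0,"wx":0,"wy":0,"wz":0},{"x":0,"y":0,"z":0,"wx":0,"wy":0,"wz":0}]' 1 25
python3 -m inch '[{"x":0,"y":0,"z":0,"wx":0,"wy":0,"wz":0},{"x":0,"y":0,"z":0,"wx":0,"wy":0,"wz":0},{"x":0,"y":0,"z":0,"wx":0,"wy":0,"wz":0},{"x":0,"y":0,"z":0,"wx":0,"wy":0,"wz":0}]'
python3 -c "
from h import *
p=see('scene');cv2.imwrite('pics/s14.png',cv2.resize(p['frame'][100:260,140:340],None,fx=3.5,fy=3.5)[:,:,::-1])"
```

```text
clock: 19.43
eef_pos: [564.5, -72.6, 126.6]
tcp_rot: [1.0, 0.0, 0.0, 0.0]
force: [-0.5, 0.0, -0.1]
opening: 1.002
clock: 19.85
eef_pos: [561.8, -72.5, 18.8]
tcp_rot: [1.0, -0.0, -0.003, -0.001]
force: [0.0, 0.5, -1.2]
opening: 1.0
clock: 20.27
eef_pos: [565.1, -72.0, 23.2]
tcp_rot: [1.0, 0.0, 0.001, 0.0]
force: [-0.2, 0.3, -0.2]
opening: 0.647
clock: 20.6
eef_pos: [564.9, -71.9, 22.8]
tcp_rot: [1.0, 0.0, 0.0, 0.0]
force: [-1.1, -0.3, 4.9]
opening: 0.58
```

View pics/s14.png

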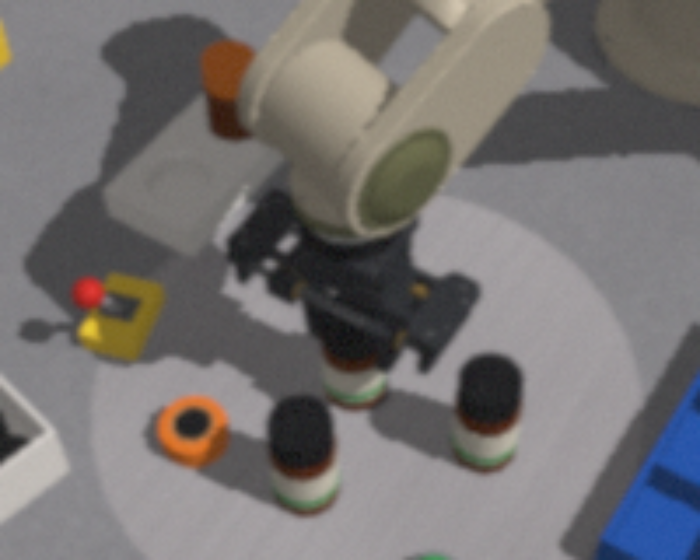

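```bash

python3 -m inch '[{"x":0,"y":0,"z":-0.4,"wx":0,"wy":0,"wz":0},{"x":0,"y":0,"z":-0.8,"wx":0,"wy":0,"wz":0},{"x":0,"y":0,"z":-0.8,"wx":0,"wy":0,"wz":0},{"x":0,"y":0,"z":-0.6,"wx":0,"wy":0,"wz":0},{"x":-0.4,"y":-0.4,"z":0,"wx":0,"wy":0,"wz":0}]'
python3 -m inch '[{"x":-0.5,"y":-0.85,"z":0,"wx":0,"wy":0,"wz":0},{"x":-0.5,"y":-0.85,"z":0,"wx":0,"wy":0,"wz":0},{"x":-0.5,"y":-0.85,"z":0,"wx":0,"wy":0,"wz":0},{"x":-0.5,"y":-0.85,"z":0,"wx":0,"wy":0,"wz":0},{"x":-0.5,"y":-0.85,"z":0,"wx":0,"wy":0,"wz":0}]'
python3 -m inch '[{"x":-0.5,"y":-0.85,"z":0,"wx":0,"wy":0,"wz":0},{"x":-0.5,"y":-0.85,"z":0,"wx":0,"wy":0,"wz":0},{"x":-0.3,"y":-0.7,"z":0,"wx":0,"wy":0,"wz":0},{"x":0,"y":0,"z":0,"wx":0,"wy":0,"wz":0},{"x":0,"y":0,"z":0,"wx":0,"wy":0,"wz":0}]'
python3 -c "
from h import *
go([394.6,219.8,29])"
```

```text
clock: 21.07
eef_pos: [552.1, -58.1, 130.8]
tcp_rot: [1.0, -0.0, 0.005, 0.002]
force: [1.7, -0.4, -2.0]
opening: 0.581
clock: 21.48
eef_pos: [447.0, 115.4, 125.9]
tcp_rot: [1.0, 0.0, -0.0, -0.0]
force: [0.6, -0.7, -2.4]
opening: 0.583
clock: 21.9
eef_pos: [395.7, 211.0, 126.1]
tcp_rot: [1.0, 0.002, -0.0, 0.0]
force: [0.8, -0.8, -2.5]
opening: 0.587
t 21.9 pos [395.7 211.  126.1] xax [ 1.     0.004 -0.   ] zax [-0. -0. -1.] F [ 0.8 -0.8 -2.5] op 0.587
tool shift mm [-1.  -8.8 97.1] rows40 [-0.03 -0.22  2.43]
```

```bash

python3 -m inch '[{"x":-0.03,"y":-0.22,"z":0.5,"wx":0,"wy":0,"wz":0},{"x":0,"y":0,"z":0.6,"wx":0,"wy":0,"wz":0},{"x":0,"y":0,"z":0,"wx":0,"wy":0,"wz":0},{"x":0,"y":0,"z":0,"wx":0,"wy":0,"wz":0}]'
python3 -c "
from h import *
go([394.6,219.8,29])
p=see('scene');cv2.imwrite('pics/s15.png',cv2.resize(p['frame'][130:290,270:430],None,fx=3.5,fy=3.5)[:,:,::-1])"
```

```text
clock: 22.23
eef_pos: [395.2, 218.0, 81.9]
tcp_rot: [1.0, -0.0, -0.001, 0.0]
force: [0.3, -0.9, -0.9]
opening: 0.584
t 22.23 pos [395.2 218.   81.9] xax [ 1.    -0.    -0.002] zax [-0.002 -0.001 -1.   ] F [ 0.3 -0.9 -0.9] op 0.584
tool shift mm [-0.5 -1.9 52.9] rows40 [-0.01 -0.05  1.32]
```

View pics/s15.png

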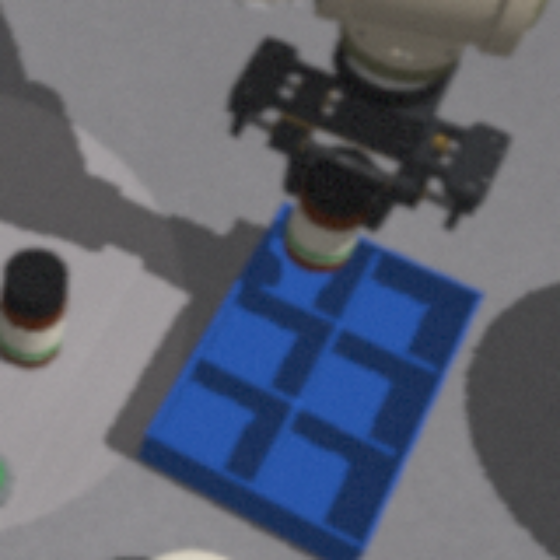

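Jar is above the near-left cell (crop 320,240). Lower it to the floor and release.

```bash

python3 -m inch '[{"x":-0.01,"y":-0.05,"z":0.5,"wx":0,"wy":0,"wz":0},{"x":0,"y":0,"z":0.4,"wx":0,"wy":0,"wz":0},{"x":0,"y":0,"z":0.3,"wx":0,"wy":0,"wz":0},{"x":0,"y":0,"z":0,"wx":0,"wy":0,"wz":0},{"x":0,"y":0,"z":0,"wx":0,"wy":0,"wz":0}]'
python3 -m inch '[{"x":0,"y":0,"z":0.06,"wx":0,"wy":0,"wz":0},{"x":0,"y":0,"z":0,"wx":0,"wy":0,"wz":0}]'
```

```text
clock: 22.7
eef_pos: [395.6, 220.7, 35.2]
tcp_rot: [1.0, 0.0, 0.0, -0.0]
force: [-0.8, 0.2, -2.0]
opening: 0.581
clock: 22.87
eef_pos: [395.5, 220.9, 32.7]
tcp_rot: [1.0, 0.0, 0.001, -0.0]
force: [-1.3, 0.9, -2.0]
opening: 0.583
```

```bash

python3 -m inch '[{"x":0,"y":0,"z":0.06,"wx":0,"wy":0,"wz":0},{"x":0,"y":0,"z":0,"wx":0,"wy":0,"wz":0}]'
python3 -m inch '[{"x":0,"y":0,"z":0.05,"wx":0,"wy":0,"wz":0},{"x":0,"y":0,"z":0,"wx":0,"wy":0,"wz":0}]'
```

```text
clock: 23.03
eef_pos: [394.9, 220.9, 29.6]
tcp_rot: [1.0, 0.0, 0.0, -0.0]
force: [0.3, 0.3, -2.7]
opening: 0.578
clock: 23.2
eef_pos: [395.1, 221.0, 27.8]
tcp_rot: [1.0, 0.0, 0.0, -0.0]
force: [-1.3, -0.1, 3.4]
opening: 0.583
```

```bash

python3 -m inch '[{"x":0,"y":0,"z":0,"wx":0,"wy":0,"wz":0},{"x":0,"y":0,"z":0,"wx":0,"wy":0,"wz":0},{"x":0,"y":0,"z":0,"wx":0,"wy":0,"wz":0},{"x":0,"y":0,"z":0,"wx":0,"wy":0,"wz":0},{"x":0,"y":0,"z":0,"wx":0,"wy":0,"wz":0}]' 0
python3 -m inch '[{"x":0,"y":0,"z":-0.4,"wx":0,"wy":0,"wz":0},{"x":0,"y":0,"z":-0.8,"wx":0,"wy":0,"wz":0},{"x":0,"y":0,"z":-0.8,"wx":0,"wy":0,"wz":0},{"x":0,"y":0,"z":-0.5,"wx":0,"wy":0,"wz":0},{"x":0.5,"y":0.5,"z":0,"wx":0,"wy":0,"wz":0}]' 0
python3 -c "
from h import *
p=see('scene');cv2.imwrite('pics/s16.png',cv2.resize(p['frame'][80:300,130:430],None,fx=2.5,fy=2.5)[:,:,::-1])
for o in lids(p): print(*o)
go([559.7,49.5,125])"
```

```text
clock: 23.62
eef_pos: [394.8, 220.9, 27.4]
tcp_rot: [1.0, 0.0, -0.0, -0.0]
force: [0.1, 0.5, 0.5]
opening: 0.936
clock: 24.03
eef_pos: [414.9, 203.0, 131.4]
tcp_rot: [1.0, 0.002, 0.003, -0.001]
force: [1.4, -0.5, -0.1]
opening: 1.001
[-512.8 -160.4  100.7] [-512.  -180.8] [ 22.2 295.5  26.9] [79. 77. 78.] [359.   8.] 369
[-512.7  371.8  101.8] [-513.1  372.5] [ 17.7 161.8  26.9] [77. 75. 76.] [490.  46.] 328
[ 58.6   1.2 101.2] [47.8 -7.4] [ 50.  114.8  27. ] [90. 85. 77.] [340.  96.] 202
[ 388.9 -313.4  104.3] [ 384.5 -317.3] [50.7 51.  23.7] [199. 108.  46.] [206. 119.] 209
[ 682.8 -646.6  101.3] [ 664.7 -647.4] [257.7  83.5  26.9] [147. 118. 105.] [ 59. 137.] 613
[ 654.6 -261.3  100.1] [ 653.7 -264.7] [23.2 24.3 19.2] [177.  59.  52.] [165. 183.] 67
[399.3 221.4 101.9] [395.2 220.8] [52.5 49.5 20.2] [39. 39. 42.] [364. 193.] 283
[ 828.7 -494.1   93.1] [ 826.4 -496.5] [52.6 44.7  9.6] [169. 132.  91.] [ 58. 192.] 167
[562.8  50.8  97.8] [560.1  49.8] [50.4 50.2 14.2] [43. 43. 45.] [280. 209.] 275
[669.7 -49.8  97.8] [667.1 -51.5] [51.6 50.6 15.9] [43. 42. 44.] [226. 222.] 292
[ 950.  -390.4  103.8] [ 948.2 -395.1] [26.8 21.3 26.8] [33. 40. 35.] [ 47. 241.] 104
[950.9   8.1 104.6] [949.3   4.8] [25.2 19.5 26.9] [37. 45. 40.] [175. 327.] 77
t 24.08 pos [418.5 199.  129.6] xax [1.    0.002 0.006] zax [ 0.006  0.    -1.   ] F [ 0.7 -2.8 -0.2] op 1.001
tool shift mm [140.9 149.7   5.5] rows40 [3.52 3.74 0.14]
```

View pics/s16.png

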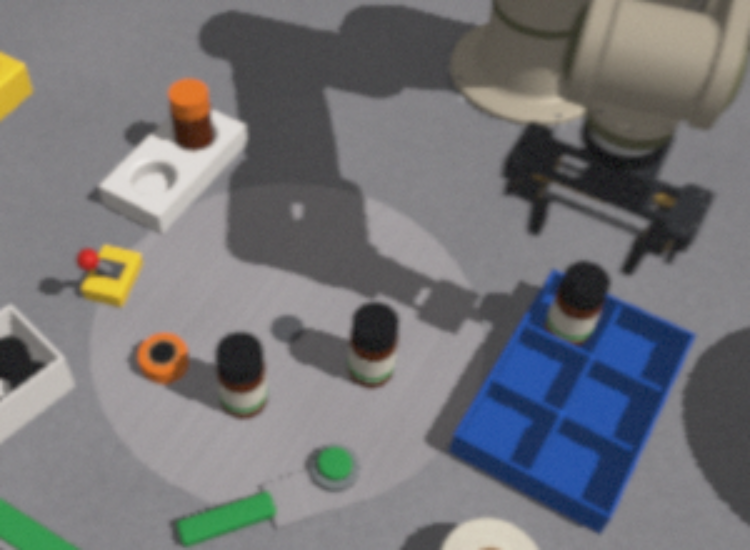

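Jar B stands in its cell. Next jar C at (559.7,49.6).

```bash

python3 -m inch '[{"x":0.7,"y":0.75,"z":0,"wx":0,"wy":0,"wz":0},{"x":0.7,"y":0.75,"z":0,"wx":0,"wy":0,"wz":0},{"x":0.7,"y":0.75,"z":0,"wx":0,"wy":0,"wz":0},{"x":0.7,"y":0.75,"z":0,"wx":0,"wy":0,"wz":0},{"x":0.7,"y":0.75,"z":0,"wx":0,"wy":0,"wz":0}]' 0
python3 -m inch '[{"x":0,"y":0,"z":0,"wx":0,"wy":0,"wz":0},{"x":0,"y":0,"z":0,"wx":0,"wy":0,"wz":0}]' 0
python3 -c "
from h import *
go([559.7,49.5,21])"
```

```text
clock: 24.5
eef_pos: [555.9, 49.2, 127.1]
tcp_rot: [1.0, 0.0, -0.0, -0.0]
force: [0.6, 0.1, 0.6]
opening: 1.003
clock: 24.67
eef_pos: [555.4, 49.6, 126.5]
tcp_rot: [1.0, -0.001, -0.001, -0.0]
force: [0.5, 0.7, 0.6]
opening: 1.001
t 24.67 pos [555.4  49.6 126.5] xax [ 1.    -0.002 -0.001] zax [-0.001  0.    -1.   ] F [0.5 0.7 0.6] op 1.001
tool shift mm [4.500e+00 1.000e-01 1.055e+02] rows40 [0.11 0.   2.64]
```

```bash

python3 -m inch '[{"x":0.11,"y":0,"z":0.7,"wx":0,"wy":0,"wz":0},{"x":0,"y":0,"z":0.7,"wx":0,"wy":0,"wz":0},{"x":0,"y":0,"z":0.7,"wx":0,"wy":0,"wz":0},{"x":0,"y":0,"z":0.5,"wx":0,"wy":0,"wz":0},{"x":0,"y":0,"z":0,"wx":0,"wy":0,"wz":0}]' 0
python3 -m inch '[{"x":0,"y":0,"z":0,"wx":0,"wy":0,"wz":0},{"x":0,"y":0,"z":0,"wx":0,"wy":0,"wz":0},{"x":0,"y":0,"z":0,"wx":0,"wy":0,"wz":0},{"x":0,"y":0,"z":0,"wx":0,"wy":0,"wz":0},{"x":0,"y":0,"z":0,"wx":0,"wy":0,"wz":0}]' 1 25
python3 -m inch '[{"x":0,"y":0,"z":0,"wx":0,"wy":0,"wz":0},{"x":0,"y":0,"z":0,"wx":0,"wy":0,"wz":0},{"x":0,"y":0,"z":0,"wx":0,"wy":0,"wz":0},{"x":0,"y":0,"z":0,"wx":0,"wy":0,"wz":0}]'
python3 -m inch '[{"x":0,"y":0,"z":-0.4,"wx":0,"wy":0,"wz":0},{"x":0,"y":0,"z":-0.8,"wx":0,"wy":0,"wz":0},{"x":0,"y":0,"z":-0.8,"wx":0,"wy":0,"wz":0},{"x":0,"y":0,"z":-0.6,"wx":0,"wy":0,"wz":0},{"x":0,"y":0,"z":0,"wx":0,"wy":0,"wz":0}]'
python3 -c "
from h import *
go([479,218.5,125])"
```

```text
clock: 25.08
eef_pos: [556.1, 52.4, 19.7]
tcp_rot: [1.0, 0.001, -0.004, -0.001]
force: [0.2, -0.1, -0.3]
opening: 1.001
clock: 25.5
eef_pos: [559.8, 51.0, 24.4]
tcp_rot: [1.0, 0.0, 0.001, 0.0]
force: [0.8, 0.0, 0.7]
opening: 0.645
clock: 25.83
eef_pos: [559.8, 50.8, 24.0]
tcp_rot: [1.0, 0.0, 0.001, 0.0]
force: [-1.0, -1.7, 5.9]
opening: 0.586
clock: 26.25
eef_pos: [561.3, 50.9, 131.9]
tcp_rot: [1.0, 0.0, 0.004, 0.0]
force: [-0.5, -0.1, -2.5]
opening: 0.58
t 26.25 pos [561.3  50.9 131.9] xax [1.    0.001 0.007] zax [ 0.007 -0.001 -1.   ] F [-0.5 -0.1 -2.5] op 0.58
tool shift mm [ -82.2 -167.7    6.1] rows40 [-2.06 -4.19  0.15]
```

```bash

python3 -m inch '[{"x":0,"y":-0.8,"z":0,"wx":0,"wy":0,"wz":0},{"x":0,"y":-0.85,"z":0,"wx":0,"wy":0,"wz":0},{"x":0,"y":-0.85,"z":0,"wx":0,"wy":0,"wz":0},{"x":0,"y":-0.85,"z":0,"wx":0,"wy":0,"wz":0},{"x":0,"y":-0.8,"z":0,"wx":0,"wy":0,"wz":0}]'
python3 -m inch '[{"x":0,"y":0,"z":0,"wx":0,"wy":0,"wz":0},{"x":0,"y":0,"z":0,"wx":0,"wy":0,"wz":0}]'
python3 -c "
from h import *
go([562.5,218,29])"
```

```text
clock: 26.67
eef_pos: [558.1, 218.7, 125.5]
tcp_rot: [1.0, 0.0, -0.001, 0.0]
force: [0.6, -0.6, -2.5]
opening: 0.582
clock: 26.83
eef_pos: [558.1, 218.3, 125.5]
tcp_rot: [1.0, 0.002, -0.001, 0.0]
force: [0.2, 0.3, -2.2]
opening: 0.585
t 26.83 pos [558.1 218.3 125.5] xax [ 1.     0.003 -0.003] zax [-0.003 -0.001 -1.   ] F [ 0.2  0.3 -2.2] op 0.585
tool shift mm [ 4.6  0.2 96.5] rows40 [0.12 0.01 2.41]
```

```bash

python3 -m inch '[{"x":0.12,"y":0,"z":0.6,"wx":0,"wy":0,"wz":0},{"x":0,"y":0,"z":0.6,"wx":0,"wy":0,"wz":0},{"x":0,"y":0,"z":0,"wx":0,"wy":0,"wz":0},{"x":0,"y":0,"z":0,"wx":0,"wy":0,"wz":0}]'
python3 -m inch '[{"x":0,"y":0,"z":0.4,"wx":0,"wy":0,"wz":0},{"x":0,"y":0,"z":0.4,"wx":0,"wy":0,"wz":0},{"x":0,"y":0,"z":0.2,"wx":0,"wy":0,"wz":0},{"x":0,"y":0,"z":0,"wx":0,"wy":0,"wz":0},{"x":0,"y":0,"z":0,"wx":0,"wy":0,"wz":0}]'
python3 -m inch '[{"x":0,"y":0,"z":0.08,"wx":0,"wy":0,"wz":0},{"x":0,"y":0,"z":0,"wx":0,"wy":0,"wz":0}]'
```

```text
clock: 27.17
eef_pos: [563.3, 215.9, 78.2]
tcp_rot: [1.0, -0.0, -0.002, 0.0]
force: [-0.7, 0.9, -1.4]
opening: 0.584
clock: 27.58
eef_pos: [564.5, 216.8, 40.4]
tcp_rot: [1.0, 0.0, 0.0, -0.0]
force: [0.1, 0.1, -2.6]
opening: 0.58
clock: 27.75
eef_pos: [564.4, 217.0, 36.8]
tcp_rot: [1.0, 0.0, 0.001, -0.0]
force: [0.4, -0.5, -2.5]
opening: 0.584
```

Floor expected at reading 29.

```bash

python3 -m inch '[{"x":0,"y":0,"z":0.1,"wx":0,"wy":0,"wz":0},{"x":0,"y":0,"z":0,"wx":0,"wy":0,"wz":0}]'
python3 -m inch '[{"x":0,"y":0,"z":0.06,"wx":0,"wy":0,"wz":0},{"x":0,"y":0,"z":0,"wx":0,"wy":0,"wz":0}]'
python3 -m inch '[{"x":0,"y":0,"z":0.04,"wx":0,"wy":0,"wz":0},{"x":0,"y":0,"z":0,"wx":0,"wy":0,"wz":0}]'
```

```text
clock: 27.92
eef_pos: [563.9, 217.0, 31.9]
tcp_rot: [1.0, 0.0, -0.0, 0.0]
force: [-0.4, -0.4, -3.1]
opening: 0.584
clock: 28.08
eef_pos: [563.9, 217.0, 29.4]
tcp_rot: [1.0, 0.0, -0.0, 0.0]
force: [-1.1, 0.6, -2.7]
opening: 0.586
clock: 28.25
eef_pos: [564.5, 217.0, 29.1]
tcp_rot: [1.0, 0.0, 0.001, -0.0]
force: [-1.8, -1.2, 3.8]
opening: 0.581
```

```bash

python3 -m inch '[{"x":0,"y":0,"z":0,"wx":0,"wy":0,"wz":0},{"x":0,"y":0,"z":0,"wx":0,"wy":0,"wz":0},{"x":0,"y":0,"z":0,"wx":0,"wy":0,"wz":0},{"x":0,"y":0,"z":0,"wx":0,"wy":0,"wz":0},{"x":0,"y":0,"z":0,"wx":0,"wy":0,"wz":0}]' 0
python3 -m inch '[{"x":0,"y":0,"z":-0.4,"wx":0,"wy":0,"wz":0},{"x":0,"y":0,"z":-0.8,"wx":0,"wy":0,"wz":0},{"x":0,"y":0,"z":-0.8,"wx":0,"wy":0,"wz":0},{"x":0,"y":0,"z":-0.5,"wx":0,"wy":0,"wz":0},{"x":0,"y":0.5,"z":0,"wx":0,"wy":0,"wz":0}]' 0
python3 -c "
from h import *
p=see('scene');cv2.imwrite('pics/s17.png',cv2.resize(p['frame'][80:300,130:430],None,fx=2.5,fy=2.5)[:,:,::-1])
for o in lids(p): print(*o)
go([667.3,-51.5,125])"
```

```text
clock: 28.67
eef_pos: [564.0, 217.0, 28.2]
tcp_rot: [1.0, 0.0, -0.0, 0.0]
force: [0.7, 0.2, 0.4]
opening: 0.938
clock: 29.08
eef_pos: [565.8, 199.4, 133.0]
tcp_rot: [1.0, 0.002, 0.004, -0.001]
force: [0.9, 0.7, 0.2]
opening: 1.0
[-512.6 -178.8  100.6] [-512.2 -199.3] [ 19.4 254.9  26.9] [78. 77. 78.] [355.   7.] 310
[-512.8  382.5  101.3] [-513.6  383.4] [ 20.4 141.   26.9] [76. 74. 75.] [493.  46.] 281
[ 59.7 -19.7 101.9] [ 47.5 -25. ] [45.7 78.2 26.2] [90. 85. 76.] [334.  93.] 121
[ 388.9 -313.5  104.2] [ 385.9 -317.7] [51.8 51.2 23.7] [196. 105.  42.] [205. 119.] 209
[ 686.3 -646.7  101.6] [ 676.5 -644.8] [233.4  83.4  27. ] [148. 118. 105.] [ 58. 138.] 601
[ 654.7 -261.2  100.6] [ 652.8 -263.2] [24.4 22.3 16.4] [177.  60.  52.] [165. 183.] 66
[ 828.6 -494.2   93. ] [ 827.5 -496.2] [51.6 47.1 10.2] [168. 130.  90.] [ 58. 192.] 168
[669.6 -50.2  98. ] [667.7 -51.1] [49.5 50.8 14.5] [37. 37. 38.] [226. 221.] 289
[568.2 216.4 102. ] [565.4 216. ] [50.3 49.8 20.1] [31. 33. 40.] [337. 239.] 335
[ 950.2 -392.1  105.2] [ 948.1 -398.6] [27.  29.4 26.7] [33. 40. 36.] [ 46. 241.] 113
[950.5   7.7 106.6] [948.5   4.2] [26.9 20.7 26.9] [35. 44. 38.] [175. 326.] 86
t 29.13 pos [565.2 194.8 130.6] xax [1.    0.001 0.004] zax [ 0.004 -0.    -1.   ] F [ 1.  -2.7  0.3] op 0.996
tool shift mm [101.8 246.4   6.1] rows40 [2.55 6.16 0.15]
```

View pics/s17.png

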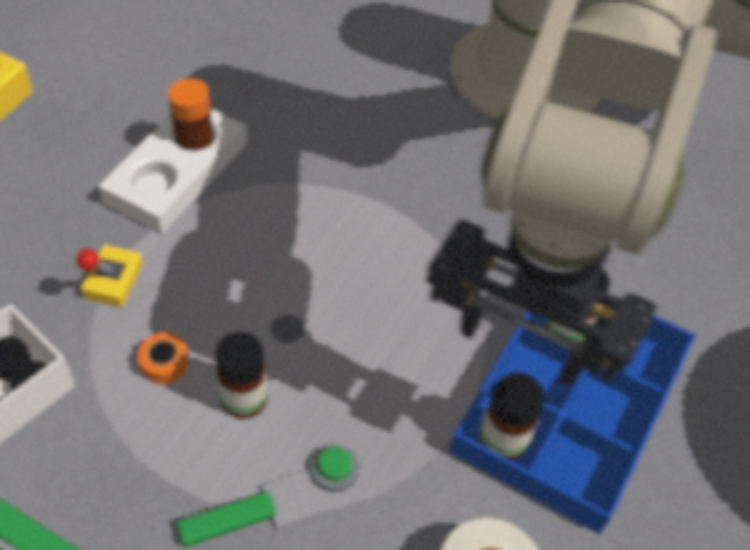

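Jar C in its cell. Jar A next.

```bash

python3 -m inch '[{"x":0.35,"y":0.85,"z":0,"wx":0,"wy":0,"wz":0},{"x":0.35,"y":0.85,"z":0,"wx":0,"wy":0,"wz":0},{"x":0.35,"y":0.85,"z":0,"wx":0,"wy":0,"wz":0},{"x":0.35,"y":0.85,"z":0,"wx":0,"wy":0,"wz":0},{"x":0.35,"y":0.85,"z":0,"wx":0,"wy":0,"wz":0}]' 0
python3 -m inch '[{"x":0.4,"y":0.85,"z":0,"wx":0,"wy":0,"wz":0},{"x":0.4,"y":0.6,"z":0,"wx":0,"wy":0,"wz":0},{"x":0,"y":0,"z":0,"wx":0,"wy":0,"wz":0},{"x":0,"y":0,"z":0,"wx":0,"wy":0,"wz":0}]' 0
python3 -c "
from h import *
p=see('scene')
for o in lids(p): print(*o[:3])
go([667.5,-51.3,21])"
```

```text
clock: 29.55
eef_pos: [634.4, 25.5, 127.7]
tcp_rot: [1.0, 0.0, -0.0, -0.0]
force: [1.2, 0.5, 0.1]
opening: 1.0
clock: 29.88
eef_pos: [666.2, -32.0, 127.1]
tcp_rot: [1.0, -0.001, -0.001, -0.0]
force: [-0.7, -0.0, 0.6]
opening: 1.0
[-512.9  326.3  101.6] [-512.1  325.5] [ 23.3 256.9  26.9]
[ 51.7  13.9 101.2] [34.7  2.9] [ 72.7 134.5  26.5]
[ 682.3 -646.5  101.3] [ 663.8 -646.1] [258.4  85.3  26.8]
[ 654.7 -261.2  100.4] [ 652.9 -263.6] [22.7 22.2 18. ]
[ 828.5 -494.1   92.9] [ 825.8 -494.7] [50.7 47.2 10.5]
[399.3 221.3 102. ] [394.5 220.9] [53.6 49.3 20. ]
[669.8 -50.2  97.9] [668.2 -52.1] [49.5 51.4 14.3]
[568.1 216.4 102.1] [565.4 216. ] [51.1 49.7 19.2]
[ 949.5 -390.4  104.1] [ 948.  -392.9] [27.1 19.  26.9]
[952.    7.8 105.8] [949.7   5.1] [24.4 19.3 26.9]
t 29.93 pos [665.9 -30.7 127.4] xax [ 1.     0.    -0.001] zax [-0.001  0.001 -1.   ] F [1.3 0.3 0.3] op 1.001
tool shift mm [  1.7  20.6 106.4] rows40 [0.04 0.52 2.66]
```

```bash

python3 -m inch '[{"x":0.04,"y":0.52,"z":0,"wx":0,"wy":0,"wz":0},{"x":0,"y":0,"z":0,"wx":0,"wy":0,"wz":0},{"x":0,"y":0,"z":0,"wx":0,"wy":0,"wz":0}]' 0
python3 -m inch '[{"x":0,"y":0,"z":0.7,"wx":0,"wy":0,"wz":0},{"x":0,"y":0,"z":0.7,"wx":0,"wy":0,"wz":0},{"x":0,"y":0,"z":0.7,"wx":0,"wy":0,"wz":0},{"x":0,"y":0,"z":0.5,"wx":0,"wy":0,"wz":0},{"x":0,"y":0,"z":0,"wx":0,"wy":0,"wz":0}]' 0
python3 -m inch '[{"x":0,"y":0,"z":0,"wx":0,"wy":0,"wz":0},{"x":0,"y":0,"z":0,"wx":0,"wy":0,"wz":0},{"x":0,"y":0,"z":0,"wx":0,"wy":0,"wz":0},{"x":0,"y":0,"z":0,"wx":0,"wy":0,"wz":0},{"x":0,"y":0,"z":0,"wx":0,"wy":0,"wz":0}]' 1 25
python3 -m inch '[{"x":0,"y":0,"z":0,"wx":0,"wy":0,"wz":0},{"x":0,"y":0,"z":0,"wx":0,"wy":0,"wz":0},{"x":0,"y":0,"z":0,"wx":0,"wy":0,"wz":0},{"x":0,"y":0,"z":0,"wx":0,"wy":0,"wz":0}]'
python3 -m inch '[{"x":0,"y":0,"z":-0.4,"wx":0,"wy":0,"wz":0},{"x":0,"y":0,"z":-0.8,"wx":0,"wy":0,"wz":0},{"x":0,"y":0,"z":-0.8,"wx":0,"wy":0,"wz":0},{"x":0,"y":0,"z":-0.7,"wx":0,"wy":0,"wz":0},{"x":0,"y":0,"z":0,"wx":0,"wy":0,"wz":0}]'
python3 -c "
from h import *
go([478.6,218.5,125])"
```

```text
clock: 30.18
eef_pos: [667.5, -50.8, 128.2]
tcp_rot: [1.0, 0.0, -0.0, -0.0]
force: [0.1, 1.7, 0.6]
opening: 0.997
clock: 30.6
eef_pos: [665.1, -49.5, 19.7]
tcp_rot: [1.0, 0.001, -0.004, -0.001]
force: [-0.4, -0.5, -0.6]
opening: 1.0
clock: 31.02
eef_pos: [668.3, -51.7, 25.3]
tcp_rot: [1.0, 0.0, 0.001, 0.0]
force: [-0.1, -0.1, -0.5]
opening: 0.645
clock: 31.35
eef_pos: [668.2, -51.8, 24.9]
tcp_rot: [1.0, 0.0, 0.001, 0.0]
force: [-1.2, -0.5, 5.5]
opening: 0.587
clock: 31.77
eef_pos: [669.9, -52.2, 138.1]
tcp_rot: [1.0, 0.0, 0.004, 0.001]
force: [0.8, 0.4, -1.1]
opening: 0.586
t 31.77 pos [669.9 -52.2 138.1] xax [1.    0.001 0.009] zax [ 0.009 -0.002 -1.   ] F [ 0.8  0.4 -1.1] op 0.586
tool shift mm [-191.2 -270.9   10.8] rows40 [-4.78 -6.77  0.27]
```

```bash

python3 -m inch '[{"x":-0.6,"y":-0.8,"z":0,"wx":0,"wy":0,"wz":0},{"x":-0.6,"y":-0.8,"z":0,"wx":0,"wy":0,"wz":0},{"x":-0.6,"y":-0.8,"z":0,"wx":0,"wy":0,"wz":0},{"x":-0.6,"y":-0.8,"z":0,"wx":0,"wy":0,"wz":0},{"x":-0.6,"y":-0.8,"z":0,"wx":0,"wy":0,"wz":0}]'
python3 -m inch '[{"x":-0.6,"y":-0.85,"z":0,"wx":0,"wy":0,"wz":0},{"x":-0.6,"y":-0.85,"z":0,"wx":0,"wy":0,"wz":0},{"x":-0.4,"y":-0.8,"z":0,"wx":0,"wy":0,"wz":0},{"x":0,"y":0,"z":0,"wx":0,"wy":0,"wz":0},{"x":0,"y":0,"z":0,"wx":0,"wy":0,"wz":0}]'
python3 -c "
from h import *
go([478.8,218.5,31])"
```

```text
clock: 32.18
eef_pos: [545.6, 109.4, 130.8]
tcp_rot: [1.0, 0.0, -0.001, -0.0]
force: [0.3, 0.0, -1.3]
opening: 0.582
clock: 32.6
eef_pos: [482.4, 209.3, 131.3]
tcp_rot: [1.0, 0.002, -0.001, 0.0]
force: [0.5, -0.2, -2.8]
opening: 0.581
t 32.6 pos [482.4 209.3 131.3] xax [ 1.     0.004 -0.002] zax [-0.002 -0.    -1.   ] F [ 0.5 -0.2 -2.8] op 0.581
tool shift mm [ -3.4  -9.2 100.3] rows40 [-0.08 -0.23  2.51]
```

```bash

python3 -m inch '[{"x":-0.08,"y":-0.23,"z":0,"wx":0,"wy":0,"wz":0},{"x":0,"y":0,"z":0.6,"wx":0,"wy":0,"wz":0},{"x":0,"y":0,"z":0.6,"wx":0,"wy":0,"wz":0},{"x":0,"y":0,"z":0,"wx":0,"wy":0,"wz":0},{"x":0,"y":0,"z":0,"wx":0,"wy":0,"wz":0}]'
python3 -m inch '[{"x":0,"y":0,"z":0.4,"wx":0,"wy":0,"wz":0},{"x":0,"y":0,"z":0.4,"wx":0,"wy":0,"wz":0},{"x":0,"y":0,"z":0.2,"wx":0,"wy":0,"wz":0},{"x":0,"y":0,"z":0,"wx":0,"wy":0,"wz":0},{"x":0,"y":0,"z":0,"wx":0,"wy":0,"wz":0}]'
python3 -m inch '[{"x":0,"y":0,"z":0.1,"wx":0,"wy":0,"wz":0},{"x":0,"y":0,"z":0,"wx":0,"wy":0,"wz":0}]'
```

```text
clock: 33.02
eef_pos: [480.2, 216.7, 83.6]
tcp_rot: [1.0, -0.0, -0.001, 0.0]
force: [-0.4, -0.2, -1.7]
opening: 0.586
clock: 33.43
eef_pos: [481.0, 217.3, 45.1]
tcp_rot: [1.0, 0.0, 0.0, -0.0]
force: [-0.2, 0.4, -1.5]
opening: 0.583
clock: 33.6
eef_pos: [480.7, 217.3, 40.6]
tcp_rot: [1.0, 0.0, 0.0, -0.0]
force: [-0.4, 0.5, -2.6]
opening: 0.581
```

```bash

python3 -m inch '[{"x":0,"y":0,"z":0.15,"wx":0,"wy":0,"wz":0},{"x":0,"y":0,"z":0,"wx":0,"wy":0,"wz":0}]' |grep -E "eef|force"
python3 -m inch '[{"x":0,"y":0,"z":0.08,"wx":0,"wy":0,"wz":0},{"x":0,"y":0,"z":0,"wx":0,"wy":0,"wz":0}]'|grep -E "eef|force"
python3 -m inch '[{"x":0,"y":0,"z":0.05,"wx":0,"wy":0,"wz":0},{"x":0,"y":0,"z":0,"wx":0,"wy":0,"wz":0}]'|grep -E "eef|force"
```

```text
eef_pos: [480.1, 217.3, 33.6]
force: [-0.2, -0.1, -2.1]
eef_pos: [480.2, 217.3, 30.5]
force: [-0.5, -0.3, -1.2]
eef_pos: [480.8, 217.4, 29.9]
force: [-2.3, -0.8, 7.2]
```

```bash

python3 -m inch '[{"x":0,"y":0,"z":0,"wx":0,"wy":0,"wz":0},{"x":0,"y":0,"z":0,"wx":0,"wy":0,"wz":0},{"x":0,"y":0,"z":0,"wx":0,"wy":0,"wz":0},{"x":0,"y":0,"z":0,"wx":0,"wy":0,"wz":0},{"x":0,"y":0,"z":0,"wx":0,"wy":0,"wz":0}]' 0
python3 -m inch '[{"x":0,"y":0,"z":-0.4,"wx":0,"wy":0,"wz":0},{"x":0,"y":0,"z":-0.8,"wx":0,"wy":0,"wz":0},{"x":0,"y":0,"z":-0.8,"wx":0,"wy":0,"wz":0},{"x":0,"y":0,"z":-0.8,"wx":0,"wy":0,"wz":0},{"x":0,"y":0.5,"z":0,"wx":0,"wy":0,"wz":0}]' 0
python3 -m inch '[{"x":0.7,"y":0.7,"z":0,"wx":0,"wy":0,"wz":0},{"x":0.75,"y":0.7,"z":0,"wx":0,"wy":0,"wz":0},{"x":0.75,"y":0.5,"z":0,"wx":0,"wy":0,"wz":0},{"x":0.75,"y":0.5,"z":0,"wx":0,"wy":0,"wz":0},{"x":0.75,"y":0.4,"z":0,"wx":0,"wy":0,"wz":0}]' 1 25
python3 -c "
from h import *
p=see('scene');cv2.imwrite('pics/s18.png',cv2.resize(p['frame'][80:300,130:430],None,fx=2.5,fy=2.5)[:,:,::-1])
for o in lids(p): print(*o)
p=see('top');cv2.imwrite('pics/t18.png',cv2.resize(p['frame'],None,fx=1.5,fy=1.5)[:,:,::-1])
for o in lids(p): print(*o)
go([690,78,60])"
```

```text
clock: 34.52
eef_pos: [480.4, 217.4, 29.0]
tcp_rot: [1.0, 0.0, 0.0, -0.0]
force: [0.0, -0.2, -0.3]
opening: 0.938
clock: 34.93
eef_pos: [482.9, 199.5, 146.8]
tcp_rot: [1.0, 0.002, 0.005, -0.001]
force: [1.3, -0.1, 0.2]
opening: 1.0
clock: 35.35
eef_pos: [629.8, 83.7, 141.0]
tcp_rot: [1.0, -0.0, -0.0, 0.0]
force: [0.6, 0.1, -0.5]
opening: 0.646
[-512.3 -259.5   98.1] [-511.5 -273.8] [ 18.9 109.9  25.9] [78. 76. 77.] [337.   2.] 94
[-512.7  365.9  101.3] [-513.   364.3] [ 19.6 178.5  26.7] [76. 74. 75.] [488.  45.] 350
[ 28.2  60.3 101.7] [21.9 57.8] [56.2 24.1 26.5] [97. 92. 83.] [360.  96.] 62
[ 388.9 -313.7  104.6] [ 385.4 -317. ] [52.6 50.6 23.6] [185.  99.  39.] [205. 119.] 207
[ 686.1 -646.7  101.3] [ 669.7 -646.3] [248.4  84.5  26.9] [148. 118. 105.] [ 58. 138.] 601
[ 654.6 -261.3  100.2] [ 653.3 -263.5] [24.8 23.1 20.1] [140.  44.  38.] [165. 183.] 67
[399.1 221.2 101.8] [395.4 220.8] [50.7 49.3 19.4] [39. 39. 42.] [364. 193.] 281
[ 828.6 -494.2   92.9] [ 825.7 -496.1] [53.5 43.8 11.4] [168. 131.  91.] [ 58. 192.] 167
[484.3 217.7 101.9] [480.4 216.9] [52.2 50.  19.6] [35. 36. 
[... 679 characters left out ...]
] [100.  60.  39.] [509. 122.] 65
[ 649.9 -264.1  100.5] [ 650.5 -264.4] [22.6 25.2 18.8] [99. 21. 18.] [358. 140.] 90
[ 583.1 -622.7   99.7] [ 584.7 -624.8] [100.8  37.7  26.9] [ 98.  98. 103.] [506. 168.] 182
[564.2 232.8 102.7] [564.6 233.2] [42.7 14.   9.2] [34. 36. 42.] [150. 174.] 76
[481.6 227.4 103. ] [479.6 227.3] [47.2 28.4 10.6] [37. 39. 42.] [152. 209.] 173
[396.4 237.4 102.7] [395.2 237.8] [42.  14.2  8.6] [37. 40. 48.] [147. 245.] 81
[ 384.  -316.4  106.2] [ 384.1 -318.3] [49.3 51.1 24.4] [161.  82.  13.] [382. 251.] 395
t 35.45 pos [631.2  82.5 139.8] xax [ 1.    -0.003  0.   ] zax [ 0. -0. -1.] F [-0.6  0.2 -0.8] op 0.555
tool shift mm [58.8  4.3 79.8] rows40 [1.47 0.11 1.99]
```

View pics/s18.png

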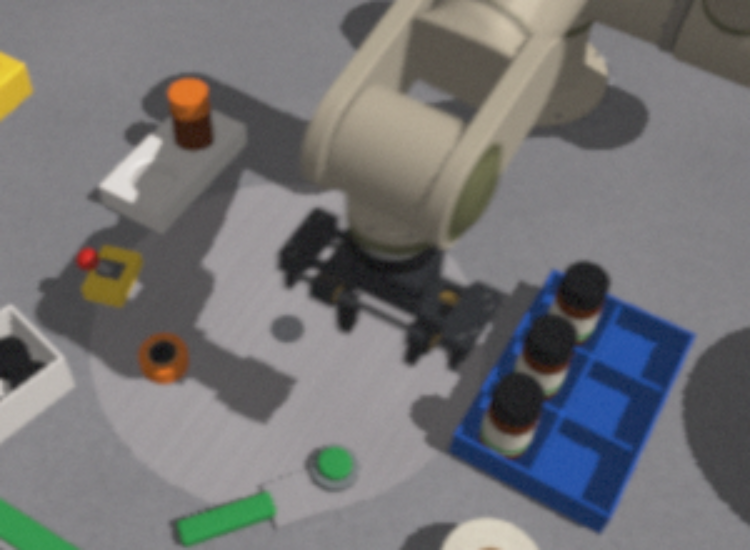

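View pics/t18.png

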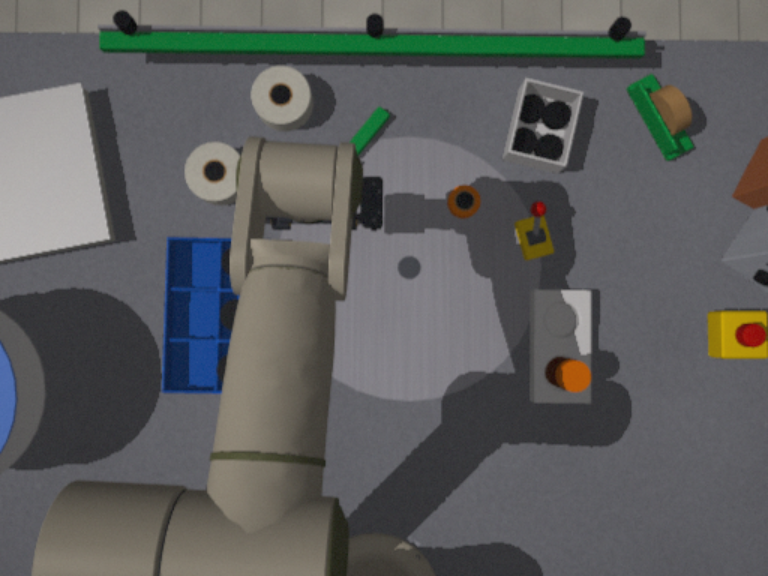

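All jars placed: crate lids at (395,221), (480,217), (565,216), reject (385,-317). Check the button collar's height before pressing.

```bash
python3 -c "
from h import *
p=see('scene');W=cloud(p); r=np.hypot(W[...,0]-690,W[...,1]-78)
for a,b in ((0,8),(8,16),(17,19),(19,22),(22,25),(25,28),(28,32),(32,40)):
  z=W[...,2][(r>a)&(r<b)&(p['range_z']>0)]; print(a,b,len(z),np.percentile(z,[5,50,95]).round(1) if len(z) else '')
q=finder.tip_of(p,'batch_top');print(q,[ray(p,*k['xy'],z=22).round(0) for k in q])
cv2.imwrite('pics/b.png',cv2.resize(p['frame'][240:290,190:290],None,fx=7,fy=7,interpolation=cv2.INTER_CUBIC)[:,:,::-1])"
```

```text
0 8 25 [20.9 22.6 25.4]
8 16 86 [19.8 22.7 25.3]
17 19 34 [ 11.1  20.8 428.5]
19 22 151 [ 11.4 413.7 432.8]
22 25 262 [  8.8 370.2 439. ]
25 28 264 [  1.2 377.3 443.8]
28 32 360 [3.000e-01 3.797e+02 4.482e+02]
32 40 954 [  0.  362.6 453.3]
[{'xy': [265.1, 265.2], 'confidence': 0.72}] [array([690.,  82.,  22.])]
```

View pics/b.png

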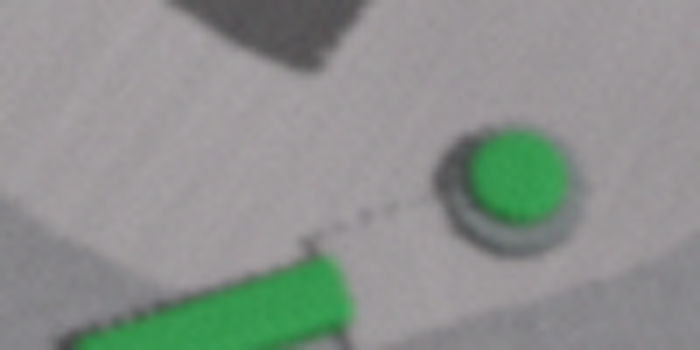

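Collar (~12 mm) is below the pressed level (16 mm), so shut fingers can press. Go.

```bash

python3 -m inch '[{"x":0.75,"y":0.1,"z":0.4,"wx":0,"wy":0,"wz":0},{"x":0.7,"y":0,"z":0.6,"wx":0,"wy":0,"wz":0},{"x":0,"y":0,"z":0.6,"wx":0,"wy":0,"wz":0},{"x":0,"y":0,"z":0.4,"wx":0,"wy":0,"wz":0},{"x":0,"y":0,"z":0,"wx":0,"wy":0,"wz":0}]' 1 25
python3 -m inch '[{"x":0,"y":0,"z":0,"wx":0,"wy":0,"wz":0},{"x":0,"y":0,"z":0,"wx":0,"wy":0,"wz":0},{"x":0,"y":0,"z":0,"wx":0,"wy":0,"wz":0}]'
python3 -c "
from h import *
go([690.3,78,-7])"
```

```text
clock: 35.97
eef_pos: [683.9, 82.7, 57.0]
tcp_rot: [1.0, 0.001, -0.004, -0.0]
force: [-0.9, 0.3, -1.0]
opening: 0.091
clock: 36.22
eef_pos: [687.0, 81.9, 63.2]
tcp_rot: [1.0, 0.001, 0.002, 0.0]
force: [0.2, -0.6, -0.3]
opening: 0.005
t 36.22 pos [687.   81.9  63.2] xax [1.    0.001 0.003] zax [ 0.003 -0.    -1.   ] F [ 0.2 -0.6 -0.3] op 0.005
tool shift mm [ 3.   3.9 70.2] rows40 [0.08 0.1  1.76]
```

```bash

python3 -m inch '[{"x":0.08,"y":0.1,"z":0.5,"wx":0,"wy":0,"wz":0},{"x":0,"y":0,"z":0.5,"wx":0,"wy":0,"wz":0},{"x":0,"y":0,"z":0.4,"wx":0,"wy":0,"wz":0},{"x":0,"y":0,"z":0,"wx":0,"wy":0,"wz":0},{"x":0,"y":0,"z":0,"wx":0,"wy":0,"wz":0}]'
python3 -c "
from h import *
go([690.3,78,-15])"
```

```text
clock: 36.63
eef_pos: [689.8, 77.6, 5.9]
tcp_rot: [1.0, 0.0, 0.0, 0.0]
force: [0.2, -0.0, 0.1]
opening: 0.009
t 36.63 pos [689.8  77.6   5.9] xax [1.    0.001 0.   ] zax [ 0. -0. -1.] F [ 0.2 -0.   0.1] op 0.009
tool shift mm [ 0.4 -0.4 20.9] rows40 [ 0.01 -0.01  0.52]
```

```bash
python3 -c "
from h import *
for o in lids(see('scene')): print(*o[:3])"
python3 -m inch '[{"x":0,"y":0,"z":0.2,"wx":0,"wy":0,"wz":0},{"x":0,"y":0,"z":0.15,"wx":0,"wy":0,"wz":0},{"x":0,"y":0,"z":0,"wx":0,"wy":0,"wz":0}]'|grep -E "eef|force"
python3 -m inch '[{"x":0,"y":0,"z":0.08,"wx":0,"wy":0,"wz":0},{"x":0,"y":0,"z":0,"wx":0,"wy":0,"wz":0}]'|grep -E "eef|force"
python3 -m inch '[{"x":0,"y":0,"z":0.05,"wx":0,"wy":0,"wz":0},{"x":0,"y":0,"z":0,"wx":0,"wy":0,"wz":0}]'|grep -E "eef|force"
python3 -m inch '[{"x":0,"y":0,"z":0.05,"wx":0,"wy":0,"wz":0},{"x":0,"y":0,"z":0,"wx":0,"wy":0,"wz":0}]'|grep -E "eef|force"
```

```text
[-513.1  255.4  104.7] [-512.3  168.4] [ 22.2 571.   27. ]
[ 389.2 -313.6  104.6] [ 385.5 -316.5] [51.4 51.3 23.6]
[ 683.7 -646.8  101.3] [ 664.2 -647.7] [257.   84.8  26.8]
[ 654.8 -261.   100.6] [ 652.7 -263.6] [25.9 24.8 17.6]
[399.  221.1 102. ] [395.6 220.7] [50.6 49.5 18.6]
[ 828.6 -494.1   93. ] [ 826.5 -495.2] [49.9 46.5 10.1]
[484.3 217.5 101.8] [481.6 216.8] [51.8 50.3 18.8]
[568.2 216.5 102.1] [564.4 216.1] [53.  49.5 19.2]
[ 949.9 -389.5  102.8] [ 948.4 -392.6] [26.5 15.9 26.6]
[951.    5.9 106.2] [9.489e+02 5.000e-01] [25.9 29.5 26.8]
eef_pos: [689.5, 77.5, -9.8]
force: [0.6, 0.5, 1.5]
eef_pos: [689.9, 77.5, -12.2]
force: [0.1, 0.5, 3.4]
eef_pos: [690.0, 77.5, -14.0]
force: [-1.3, 0.0, 4.9]
eef_pos: [690.0, 77.5, -15.3]
force: [-2.3, 0.0, 7.1]
```

```bash

python3 -m inch '[{"x":0,"y":0,"z":0.04,"wx":0,"wy":0,"wz":0},{"x":0,"y":0,"z":0,"wx":0,"wy":0,"wz":0}]'|grep -E "eef|force"
python3 -m inch '[{"x":0,"y":0,"z":0.04,"wx":0,"wy":0,"wz":0},{"x":0,"y":0,"z":0,"wx":0,"wy":0,"wz":0},{"x":0,"y":0,"z":0,"wx":0,"wy":0,"wz":0}]'|grep -E "eef|force"
```

```text
eef_pos: [690.1, 77.5, -15.5]
force: [-7.4, -0.6, 17.4]
eef_pos: [690.2, 77.5, -15.6]
force: [-13.6, -0.3, 27.5]
```

Hard stop at −15.5 (true 16 mm = fully down). Retract and do the last check.

```bash

python3 -m inch '[{"x":0,"y":0,"z":-0.3,"wx":0,"wy":0,"wz":0},{"x":0,"y":0,"z":-0.8,"wx":0,"wy":0,"wz":0},{"x":0,"y":0,"z":-0.9,"wx":0,"wy":0,"wz":0},{"x":0,"y":0,"z":-0.9,"wx":0,"wy":0,"wz":0},{"x":-0.7,"y":0.5,"z":-0.5,"wx":0,"wy":0,"wz":0}]'
python3 -m inch '[{"x":-0.7,"y":0.5,"z":0,"wx":0,"wy":0,"wz":0},{"x":-0.7,"y":0.5,"z":0,"wx":0,"wy":0,"wz":0},{"x":-0.7,"y":0.5,"z":0,"wx":0,"wy":0,"wz":0},{"x":0,"y":0,"z":0,"wx":0,"wy":0,"wz":0},{"x":0,"y":0,"z":0,"wx":0,"wy":0,"wz":0}]'
python3 -c "
from h import *
st()
p=see('scene');cv2.imwrite('pics/s20.png',cv2.resize(p['frame'],None,fx=1.5,fy=1.5)[:,:,::-1])
for o in lids(p): print(*o[:3])
p=see('top');W=cloud(p)
for o in lids(p): print(*o[:3])
print(finder.tip_of(p,'tape_roll'),finder.tip_of(p,'label_roll0'))"
```

```text
clock: 38.27
eef_pos: [665.5, 59.3, 120.7]
tcp_rot: [1.0, 0.002, 0.004, -0.0]
force: [0.6, -0.9, 0.6]
opening: 0.006
clock: 38.68
eef_pos: [577.1, -3.3, 116.8]
tcp_rot: [1.0, -0.0, -0.0, -0.0]
force: [-0.2, 0.9, 0.5]
opening: 0.004
t 38.68 pos [577.1  -3.3 116.8] xax [ 1.    -0.001 -0.   ] zax [-0.  0. -1.] F [-0.2  0.9  0.5] op 0.004
[-512.5   -7.4  101.1] [-512.2   -7.7] [ 17.8 136.2  26.6]
[-513.1  342.8  101.2] [-513.2  340.2] [ 21.5 230.2  26.9]
[ 52.9  17.  101.5] [32.1  9.3] [ 77.7 120.7  26.9]
[ 389.2 -313.4  104.3] [ 384.6 -317. ] [50.6 49.8 24.2]
[ 684.6 -647.1  101.2] [ 663.9 -646.6] [258.2  82.   26.9]
[ 654.6 -261.3  100.1] [ 652.4 -263.4] [23.1 22.8 17.3]
[399.  221.4 102.1] [396.3 220.9] [52.4 49.3 18.5]
[ 828.8 -493.6   93. ] [ 825.8 -495. ] [50.9 47.5 10.6]
[484.4 217.6 102. ] [480.9 216.9] [51.9 49.9 19.1]
[568.3 216.4 102.1] [565.3 215.9] [51.2 49.8 19.5]
[ 950.1 -389.2  102.6] [ 948.5 -388.2] [26.5 22.  26.8]
[951.7   8.2 105.3] [949.3   2.3] [25.7 22.8 25.9]
[942.7 396.  107.2] [944.7 399.7] [25.1 29.5 26.5]
[943.2  -1.3 108. ] [ 9.476e+02 -9.000e-01] [31.7 26.8 27. ]
[ 943.5 -397.1  107.5] [ 946.7 -399.7] [28.8 28.9 26.9]
[ 825.6 -496.7   92.8] [ 825.7 -496.7] [55.2 48.3 10.6]
[ 695.6 -634.6   99.2] [ 699.2 -636.5] [40.2 17.3 25.2]
[ 649.9 -264.   100.8] [ 650.4 -264.8] [22.8 23.9 19. ]
[ 584.2 -622.4   99.8] [ 583.7 -624.6] [98.4 38.6 26.5]
[563.5 214.5 102.1] [563.8 215.6] [49.8 50.4 21.4]
[479.4 215.6 102.3] [479.7 216.7] [47.6 50.4 21.7]
[394.7 219.2 102.3] [393.9 220.3] [49.2 50.2 19.3]
[ 383.9 -316.5  106.4] [ 384.  -317.7] [49.  49.4 23.7]
[{'xy': [306.3, 136.9], 'confidence': 0.92}, {'xy': [373.3, 244.9], 'confidence': 0.64}, {'xy': [159.2, 243.7], 'confidence': 0.54}] [{'xy': [146.3, 116.4], 'confidence': 0.79}]
```

View pics/s20.png

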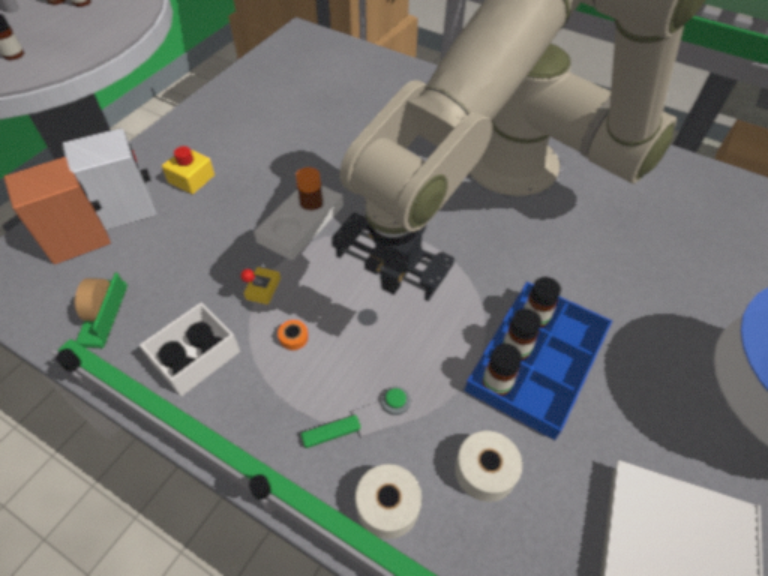

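The picture shows three jars upright in the crate (lids near (545,295), (525,325), (505,360)), the reject down in the block (308,185), the lever leaning away (248,275), and the rolls unmoved.

```bash
python3 -c "
from station import order
print(order.close_job())"
```

```text
the job is handed in; nothing more can be done
None
```

I did the whole job in the order asked and handed it in at about 39 s on the robot's clock.

- **Lever:** I pushed it to its hard stop, felt as about 18 N on the fingers. The ball then measured about (651, -264), where the stopped position should put it.
- **Jars:** the one reject stands fully down in a block pocket. The three labelled jars stand on the crate floor, one per cell, at about (395, 221), (480, 217) and (565, 216).
- **Button:** I pressed it until it stopped hard, at 6 mm of travel, and the wrist force peaked at about 30 N. I checked the jars just before the press and again after it.
- **Left alone:** the tape roll and label roll look unmoved in the last picture, and I saw no knocked jar in any check.

**A reading that disagreed:** the robot's reported tool height reads about 31 mm lower than the real fingertips. My first lever sweep therefore passed over the ball without touching it. I found the offset by touching the table gently with the shut fingers (about 10 N), and corrected every height after that. No other check failed.

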